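Cure touched-up chopstick rests and a mended brush rest at the ceramics stall

TASK

Take the metal cover off the curing tray and set it on the cork mat, lay every chopstick rest in the tray, and lock the gold-seamed brush rest in the bench pliers by squeezing their handles until they snap shut. With the bent rod, not your fingers, reach over the amber guard and flip the lamp switch on, leave it on for three seconds with everything in place, flip it off again and put the rod back on its stand. Then pull the red release lever so that the pliers spring open, and lay the brush rest gently in the small blue crate (do not drop it); leave the cup, resin bottle and green bowl where they stand.

Things in the scene. Friction and masses are not known exactly. Their poses are not given: they have to be found in the camera images.
- cover_knob (a point): centre of the black round knob (26 mm diameter, 20 mm high, its top 10 mm above this point) on the loose aluminium cover, 114 (x) x 194 (y) mm, 180 g. The cover's underside rim lies 31 mm below this point; its 8 mm skirt hangs round the outside of the tray's walls with 4 mm play; its plate top is 18 mm below this point. Lift straight up
- tray: fixed grey open curing tray, outside 100 (x) x 180 (y) x 24 mm high, walls 4 mm, floor top about 4 mm above the origin, which is the centre of its underside (on the table)
- mat_centre (a point): centre of the top of a fixed cork mat, 125 (x) x 205 (y) mm, 3 mm thick, where the cover goes; the cover standing on it has its knob centre 31 mm above this point
- rest0_mid (a point): loose white ceramic chopstick rest with blue bands, 56 mm long (x) x 20 mm wide (y) x 18 mm high (z), 40 g; the point is its centre. One to three of these are present, lying flat
- rest1_mid (a point): loose white ceramic chopstick rest with blue bands, 56 mm long (x) x 20 mm wide (y) x 18 mm high (z), 40 g; the point is its centre. One to three of these are present, lying flat
- rest2_mid (a point): loose white ceramic chopstick rest with blue bands, 56 mm long (x) x 20 mm wide (y) x 18 mm high (z), 40 g; the point is its centre. One to three of these are present, lying flat
- mended_mid (a point): loose white ceramic brush rest with a gold seam across its middle, 80 mm long (x) x 20 mm wide (y) x 20 mm high (z), 70 g; the point is its centre
- clamp: fixed bench-mounted locking pliers; origin on the table under the jaw pivot, x from handles to jaws, y left of that, all swings level at z = 50 mm. Mount base 12 mm high, x -50..120, y -35..35. Fixed handle: y 6..18, x -130..-25. Jaws: x 34..54, z 40..62; fixed jaw's face at y = +10 (jaw to y 24); the moving jaw opens to -y and its sprung rubber pad presses a 20 mm part with about 5 N
- work_spot (a point): where the brush rest's centre should lie (pliers' x 80, y -2, z 50 mm, same axes): on a ledge (top z 40, x 30..122, y -14..12), its length along x, one end between the jaws (open gap 27 to 32 mm), the other end sticking out. Hold it 10 to 20 mm beyond its middle to keep the fingers off the jaws; up to 3 mm off across is good enough
- squeeze_spot (a point): midway between the handles when locked, at half height (pliers' x -95, y 0, z 50 mm, same axes). Here they are 16 mm high and 36 mm over their outsides when locked (y -18..18), 53 mm when open (moving one to y -35). Straddle from above, centred here, closing along y, and squeeze fully: 8 to 14 N takes the handle over centre and it snaps shut
- handle (a joint): moving handle of the pliers: 0.22 rad fully open, 0 locked; its hinge is at x = -20, y = -12 mm of the pliers' frame and opening swings its tail to -y. A spring holds it either way from the centre point at 0.06 to 0.09; the jaw follows it
- release_post (a point): centre of the red release lever's upright round post (12 mm diameter, from 17 mm below this point to 17 mm above; nothing beside it). When locked it lies at x = -172, y = -12, z = 61 mm of the pliers' frame, beyond the ends of the handles
- release (a joint): red release lever, hinged on the moving handle 62 mm ahead of the post: 0 at rest, 0.5 rad at its stop. Push or hook its post to -y of the pliers' frame, away from the fixed handle, with about 1 N (the post turns with the lever: pinched hard it cannot turn and drags the handle instead). At the stop (30 mm), 5 to 6 N over a further 15 mm takes the handle over centre; it springs open
- guard_top (a point): middle of the top edge of the amber guard panel, 6 mm thick (x), 160 mm wide (y), 115 mm high, fixed; its x points away from the robot, to the switch. 97 mm behind the panel (+x) begins the lamp's grey power unit, 80 mm high, 140 mm wide
- switch_pivot (a point): pivot of the lamp switch, 60 mm behind the guard panel (its x points away from the panel) and 22 mm above the table; on a block 50 (x) x 70 (y) x 25 mm high, with a 13 mm radius barrel along x round the pivot
- switch (a joint): lamp switch lever, swinging across (along the guard's y): 0 off, leaning to the guard's -y; 1.0 on, leaning to +y; it stays where it is left and takes about 1.5 N
- switch_tip (a point): centre of the red ball (13 mm radius) at the end of the switch lever, 50 mm from the pivot: 24 mm to -y of the pivot when off, 24 mm to +y when on, 44 mm above the pivot
- rod_grip (a point): centre of the wooden grip (110 mm along x, 14 mm wide along y, 20 mm high) of the loose bent rod, 150 g, balanced about 20 mm ahead (+x) of this point. From the grip a steel bar of 8 mm diameter runs on along +x to x = 160 mm and there bends straight down
- rod_tip (a point): lower end of the bent rod: x = 160, z = -105 mm from the grip's centre (the round end reaches 4 mm lower)
- stand_seat (a point): where the grip's centre lies when the rod rests level on its fixed wooden stand, 135 mm above the table, the bend hanging ahead (+x). Two posts 12 mm thick, 45 mm before and behind this point, carry the grip in saddles 20 mm wide (3 mm play each side); their cheeks rise 11 mm beside it and measure 28 mm over all
- crate_floor (a point): centre of the inner floor (5 mm above the table) of the small fixed light-blue crate, outside 110 (x) x 130 (y) x 50 mm high, walls 5 mm
- cup: bystander: small blue cup, 44 mm diameter, 45 mm high, standing; origin at its underside
- resin: bystander: amber bottle, 36 mm diameter, 85 mm high; origin at its underside
- bowl: bystander: green bowl, 100 mm diameter, 50 mm high; origin at its underside
Not all that is in view belongs to the job. What is shaped like the part that bears rest2_mid but black, pink or turquoise is not meant.

How it is judged:
By the outcome, as a careful person would: the job done as asked, in the order asked, and still so for the second after the job is handed in, with the robot touching nothing.
Of rest0, rest1, rest2 only 1 to 3 are there at a start; the rules pass over those that are not, and their reading is None.
At some moment in a run one of rest0, rest1, rest2 may be knocked a few centimetres aside while the robot is not near it.
It also fails if it takes over 210 s, if anything falls off the work surface, if the arm or the gripper's body presses on something with over 40 N, if the wrist force passes 120 N, or if a joint passes its speed limit or range.

ROBOT

A 6-joint arm with a two-finger parallel gripper is mounted at the origin on the work surface. World frame = base frame: x ahead of the robot, y to its left, z up, the work surface at z = 0. Lengths are in mm, angles in rad, forces in N, time in s.
With the tool pointing down it reaches from about 350 to 975 mm from the base axis. Payload 7.1 kg.
Tool frame: the origin (TCP) lies at the very end of the fingers, on their centre line; the grasp point (between the pads) lies ctrl.hold_point_z behind it (ctrl.hold_point_z is the distance from the TCP to the grasp point, in mm); z points along the fingers, y is the line along which they close (so a half turn about z gives the same grasp; the last joint's range is limited). The gripper opens to 88 mm and grips with 3 to 60 N. Pads are 20 mm wide; open, the fingers measure 115 mm over their backs; the gripper's body (75 mm by 178 mm) begins 61 mm behind the grasp point.
Start: joints at [1.303, 0.423, 1.63, -0, 1.089, -0.019], TCP at [153.869, 605.747, 222.675] pointing down, gripper open.
Joint ranges: [-3, 3], [-0.9, 2.11], [0.09, 2.58], [-1.31, 4.45], [0.11, 2.69], [-2.54, 2.54]. Speed limits (rad/s): [2.39, 2.39, 3.01, 3.14, 3.14, 3.14].

INTERFACE

Orientations are given as a rotation vector (axis times angle).
In Python, from workcell import ctrl gives the robot as it stands. The module is installed in compiled form; this text tells all that it offers.
- The arm moves only by the shell command python3 -m creep 'ROWS'. ROWS is JSON, a list of rows, each an object with "translation": the shift along the tool's x, y, z in mm, a list of three; "angular": the turn, a rotation vector about the tool's x, y, z in rad, a list of three; "jaw": the opening, from 0 (shut) to 1 (fully open). A call has exactly 8 rows; each row is the pose to reach, as a shift and turn from the pose commanded when the call began, along the tool's axes at that moment; what a row does not reach only later rows make up. A row lasts 1/8 s, in which the tool goes at most 62.5 mm and 10.7 degrees, less where a joint would pass 70% of its speed; a pose out of reach is approached as far as the arm can. A call with a gripper value outside its range is refused whole. The fingers move at their own pace and stop on an object; the grip force is fixed at half the most. Time passes only in rows, so rows that repeat a pose let the fingers close, or fill a call up. It gives the time, the measured TCP pose, the force, the opening and the grip force at its end, in the units of the state.
- ctrl.get_obs(): the state, without advancing time (a new reading comes with each control period).
- ctrl.get_image(name): name is "scene" or "top" or "wrist"; returns the picture (384x512x3 uint8, red, green, blue); there is no depth.
- ctrl.camera_info(name): a dict with "camera_matrix" (3x3 intrinsics, pixels), "world_from_camera" (4x4, takes a point from camera to world coordinates). Camera axes: x right, y up, looking along -z (the intrinsics and any distortion apply to the point x, -y, -z); pixel columns grow to the right and rows downward; lengths in mm; the calibration is good to about 2 mm. A picture is of the moment at which its call begins: read the wrist's pose just before it. camera_info takes no time and is no camera call; for the wrist camera it gives the pose at the moment of the call.
- ctrl.close_job(): hands the job in; it is judged then, once.
Trained networks look in the newest picture that a camera, given by its name, has taken for a name from the list of things; names that differ only in an ending like _2 or _b are one class to them, and where a whole thing is asked for, a point or a joint stands for the part that bears it (a point fixed in the world has none). Each returns a list of dicts, best first, with "score" (0 to 1); they miss things now and then, are a little off and sometimes report something else, mostly with a low value. They report only what shows in the picture. A call takes as long as a camera call. They do not tell look-alikes from the thing itself.
- ctrl.look_for(camera, label): "rect" ([left, top, right, bottom] in pixels, round what is visible of it).
The state is a dict: "t": time; "qpos": joint angles; "qvel": joint speeds; "joint_torque": joint torques, N m; "ee_pos": TCP position; "orientation": TCP orientation; "ft_force": force on the tool from outside, world axes, zero at the start; "moment": the same for the moment, N m; "width": finger opening in mm; "grasp_force": force on a finger pad.
Only numpy, scipy, OpenCV 4.12 (cv2) and the standard library are available. Lean on these libraries where they do the work, as an engineer would, in place of code of your own. Each camera call takes 0.05 s, during which the arm holds its last target. There are 200 camera calls.

## Working session

There is one attempt and no reset: what is moved stays moved. The work goes in short steps, Python scripts to look and compute and a shell command to move; the robot and the scene stay as the last step left them, time stands still between calls to the robot, and variables do not carry over. Pictures are saved under pics/ and viewed, at most 14 in all, crops included, and the job is handed in when it is done.

```bash
mkdir -p pics
cat > h.py <<'E'
import numpy as np, cv2
from workcell import ctrl
from scipy.spatial.transform import Rotation as R
def pic(cam,name=None):
    im=ctrl.get_image(cam)
    if name: cv2.imwrite('pics/'+name+'.png',im[:,:,::-1])
    return im
def ray(cam,u,v):
    c=ctrl.camera_info(cam);K=np.array(c['camera_matrix']);T=np.array(c['world_from_camera'])
    d=np.linalg.inv(K)@[u,v,1]; d=np.array([d[0],-d[1],-d[2]])
    return T[:3,3],T[:3,:3]@d
def at(cam,u,v,z):
    o,d=ray(cam,u,v); return o+d*(z-o[2])/d[2]
def proj(cam,p):
    c=ctrl.camera_info(cam);K=np.array(c['camera_matrix']);T=np.array(c['world_from_camera'])
    q=T[:3,:3].T@(np.array(p)-T[:3,3]); q=K@[q[0],-q[1],-q[2]]; return q[:2]/q[2]
def shift(p,yaw_turn=0,rv=None):
    "tool-frame shift to bring TCP to world p"
    s=ctrl.get_obs();return R.from_rotvec(s['orientation']).inv().apply(np.array(p)-s['ee_pos'])
E
python3 - <<'E'
from h import *
np.set_printoptions(precision=1,suppress=True)
s=ctrl.get_obs();print({k:s[k] for k in('t','ee_pos','orientation','width','ft_force')},ctrl.hold_point_z)
a=pic('top','top0');b=pic('scene','scene0')
for c in('top','scene'):
    i=ctrl.camera_info(c);print(c,np.array(i['camera_matrix']).tolist(),np.array(i['world_from_camera']).round(3).tolist(),[k for k in i])
Z=dict(cover_knob=45,tray=12,mat_centre=3,rest0_mid=9,mended_mid=10,clamp=50,handle=50,release_post=61,guard_top=115,switch_tip=66,rod_grip=135,crate_floor=25,stand_seat=100,cup=22,resin=42,bowl=25)
for n,z in Z.items():
    for r in ctrl.look_for('top',n)[:6]:
        q=r['rect'];print(n,round(r['score'],2),np.array(q).round(),at('top',(q[0]+q[2])/2,(q[1]+q[3])/2,z))
cv2.imwrite('pics/both.png',cv2.resize(a,None,fx=1.5,fy=1.5,interpolation=cv2.INTER_CUBIC)[:,:,::-1])
E
```

```text
{'t': 0.0, 'ee_pos': array([153.7, 605.2, 221.9]), 'orientation': array([-0.4, -3.1,  0. ]), 'width': 88.01079330333029, 'ft_force': array([ 0.1, -0.7, -0.8])} 18.700000000000003
top [[383.2659747778987, 0.0, 253.4245414816714], [0.0, 383.2659747778987, 192.97894061307122], [0.0, 0.0, 1.0]] [[0.023, 0.998, -0.059, 485.614], [-1.0, 0.024, 0.009, -22.188], [0.011, 0.058, 0.998, 1165.672], [0.0, 0.0, 0.0, 1.0]] ['camera_matrix', 'world_from_camera']
scene [[435.9975830974358, 0.0, 257.8393496633071], [0.0, 435.9975830974358, 189.62982328571098], [0.0, 0.0, 1.0]] [[-0.477, -0.504, 0.72, 1366.439], [0.879, -0.266, 0.396, 411.637], [-0.008, 0.822, 0.57, 773.413], [0.0, 0.0, 0.0, 1.0]] ['camera_matrix', 'world_from_camera']
cover_knob 0.71 [195. 211. 260. 249.] [441.5  39.4  45. ]
tray 0.24 [385. 166. 401. 249.] [ 519.3 -455.    12. ]
mat_centre 0.73 [262. 202. 328. 249.] [ 458.5 -161.7    3. ]
rest0_mid 0.7 [185. 177. 196. 199.] [563.9 156.7   9. ]
clamp 0.57 [113. 167. 143. 268.] [471.8 328.8  50. ]
clamp 0.3 [331. 154. 339. 161.] [ 661.4 -270.2   50. ]
handle 0.55 [124. 218. 143. 271.] [
[... 173 characters left out ...]
[ 675.4 -236.6  115. ]
switch_tip 0.63 [325. 152. 339. 163.] [ 659.8 -256.6   66. ]
rod_grip 0.78 [386. 168. 400. 250.] [ 511.1 -409.2  135. ]
rod_grip 0.19 [184. 147. 192. 167.] [639.5 147.8 135. ]
crate_floor 0.88 [213. 142. 264. 184.] [641.5  13.6  25. ]
crate_floor 0.18 [194. 210. 262. 250.] [442.4  40.   25. ]
stand_seat 0.63 [368. 207. 394. 249.] [ 460.  -388.3  100. ]
stand_seat 0.26 [112. 169. 144. 265.] [473.7 312.2 100. ]
cup 0.7 [227. 189. 245. 200.] [546.3  19.   22. ]
resin 0.59 [237. 116. 248. 138.] [747.7   4.3  42. ]
bowl 0.78 [325. 257. 357. 292.] [ 317.2 -297.    25. ]
bowl 0.72 [387. 170. 400. 251.] [ 509.5 -452.5   25. ]
bowl 0.27 [185. 149. 191. 166.] [654.3 164.8  25. ]
```

View pics/both.png

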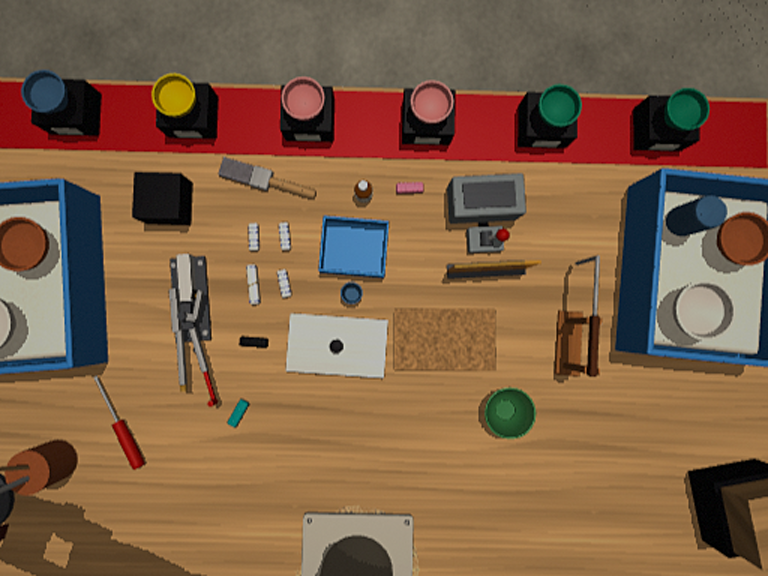

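View pics/scene0.png

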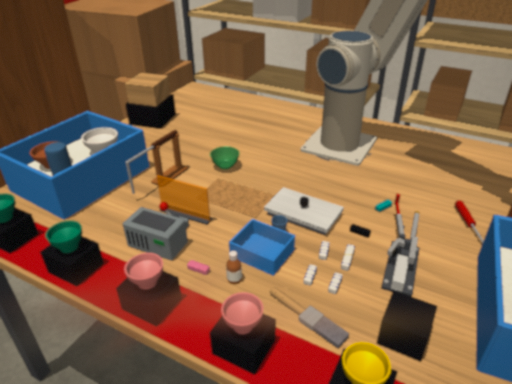

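```bash
cat >> h.py <<'E'
np.set_printoptions(precision=1,suppress=True)
def plan(p,yaw=0):
    s=ctrl.get_obs();R0=R.from_rotvec(s['orientation'])
    Rt=R.from_euler('z',yaw)*R.from_matrix([[-1,0,0],[0,1,0],[0,0,-1]])
    print('T',R0.inv().apply(np.array(p)-s['ee_pos']).round(1),'A',(R0.inv()*Rt).as_rotvec().round(4),'t',s['t'],s['ee_pos'])
E
python3 -c "
from h import *
plan([470,200,330]);print(ctrl.camera_info('wrist'))"
```

```text
T [-406.3 -315.4 -107.3] A [-0.   0.  -0.2] t 0.9 [153.9 605.7 222.7]
{'camera_matrix': array([[326.6,   0. , 252.4],
       [  0. , 326.6, 192.8],
       [  0. ,   0. ,   1. ]]), 'world_from_camera': array([[  0.2,  -0.9,  -0.3,  74.8],
       [  1. ,   0.2,   0.1, 625.4],
       [ -0. ,  -0.3,   1. , 384.5],
       [  0. ,   0. ,   0. ,   1. ]])}
```

```bash
sed -i 's/precision=1/precision=3/' h.py
python3 -c "
from h import *
plan([470,200,330])"
```

```text
T [-406.3 -315.4 -107.3] A [-0.     0.    -0.249] t 0.9 [153.877 605.726 222.652]
```

```bash
python3 -m creep '[{"translation":[-40,-32,-50],"angular":[0,0,-0.1],"jaw":1},{"translation":[-90,-70,-107],"angular":[0,0,-0.249],"jaw":1},{"translation":[-140,-108,-107],"angular":[0,0,-0.249],"jaw":1},{"translation":[-190,-147,-107],"angular":[0,0,-0.249],"jaw":1},{"translation":[-240,-186,-107],"angular":[0,0,-0.249],"jaw":1},{"translation":[-290,-225,-107],"angular":[0,0,-0.249],"jaw":1},{"translation":[-350,-270,-107],"angular":[0,0,-0.249],"jaw":1},{"translation":[-406.3,-315.4,-107.3],"angular":[0,0,-0.249],"jaw":1}]'
python3 - <<'E'
from h import *
a=pic('wrist');plan([470,200,330])
cv2.imwrite('pics/w1.png',cv2.resize(a,(800,600),interpolation=cv2.INTER_CUBIC)[:,:,::-1])
Z=dict(rest0_mid=9,mended_mid=10,clamp=50,handle=50,release_post=61,cover_knob=45)
for n,z in Z.items():
    for r in ctrl.look_for('wrist',n)[:6]:
        q=r['rect'];print(n,round(r['score'],2),np.array(q).round(),at('wrist',(q[0]+q[2])/2,(q[1]+q[3])/2,z))
E
```

```text
t: 1.9
ee_pos: [440.3, 238.4, 330.2]
orientation: [-0.0, 3.141, 0.001]
ft_force: [-0.2, 0.8, -0.9]
width: 87.8
grasp_force: 0.0
T [-26.1 -33.3   0.4] A [-0.003  0.003 -0.003] t 1.95 [443.998 233.353 330.197]
rest0_mid 0.6 [ 50. 108. 190. 190.] [441.989  38.089   9.   ]
rest0_mid 0.59 [192. 207. 212. 241.] [563.147 153.162   9.   ]
mended_mid 0.87 [234. 199. 254. 246.] [558.974 223.066  10.   ]
clamp 0.96 [280.  61. 345. 263.] [451.235 320.991  50.   ]
clamp 0.35 [191. 206. 211. 243.] [544.395 163.156  50.   ]
handle 0.59 [282.  60. 325. 182.] [395.267 307.156  50.   ]
release_post 0.9 [279.  59. 304. 114.] [351.477 288.874  61.   ]
release_post 0.46 [  1. 234.   8. 248.] [ 564.549 -118.661   61.   ]
cover_knob 0.66 [ 48. 107. 188. 192.] [433.921  55.64   45.   ]
```

View pics/w1.png

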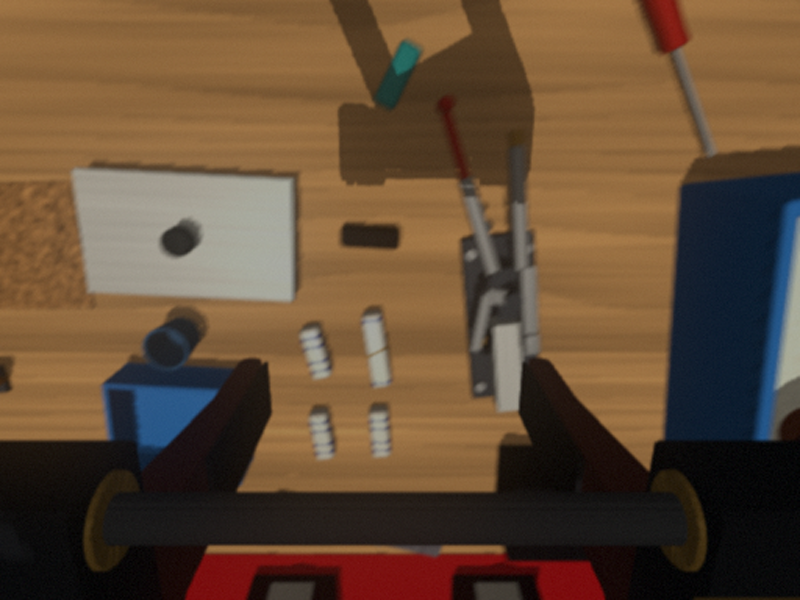

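```bash
python3 -m creep '[{"translation":[4,-50,10],"angular":[0,0,0],"jaw":1},{"translation":[8,-100,30],"angular":[0,0,0],"jaw":1},{"translation":[16,-150,50],"angular":[0,0,0],"jaw":1},{"translation":[20,-200,60],"angular":[0,0,0],"jaw":1},{"translation":[24,-253,70],"angular":[0,0,0],"jaw":1},{"translation":[24,-253,70],"angular":[0,0,0],"jaw":1},{"translation":[24,-253,70],"angular":[0,0,0],"jaw":1},{"translation":[24,-253,70],"angular":[0,0,0],"jaw":1}]'
python3 - <<'E'
from h import *
a=pic('wrist');plan([420,-20,260])
cv2.imwrite('pics/w2.png',cv2.resize(a,(800,600),interpolation=cv2.INTER_CUBIC)[:,:,::-1])
Z=dict(cover_knob=47,mat_centre=3)
for n,z in Z.items():
    for r in ctrl.look_for('wrist',n)[:3]:
        q=r['rect'];print(n,round(r['score'],2),np.array(q).round(),at('wrist',(q[0]+q[2])/2,(q[1]+q[3])/2,z))
E
```

```text
t: 3.25
ee_pos: [415.7, -11.5, 260.1]
orientation: [-0.005, 3.141, 0.0]
ft_force: [-0.3, 0.1, 1.0]
width: 88.0
grasp_force: 0.0
T [-4.4 -8.5  0. ] A [0.    0.001 0.003] t 3.3 [415.623 -11.54  260.043]
cover_knob 0.68 [224. 129. 383. 227.] [432.134  48.088  47.   ]
mat_centre 0.56 [ 55. 139. 215. 232.] [ 454.27  -169.148    3.   ]
```

View pics/w2.png

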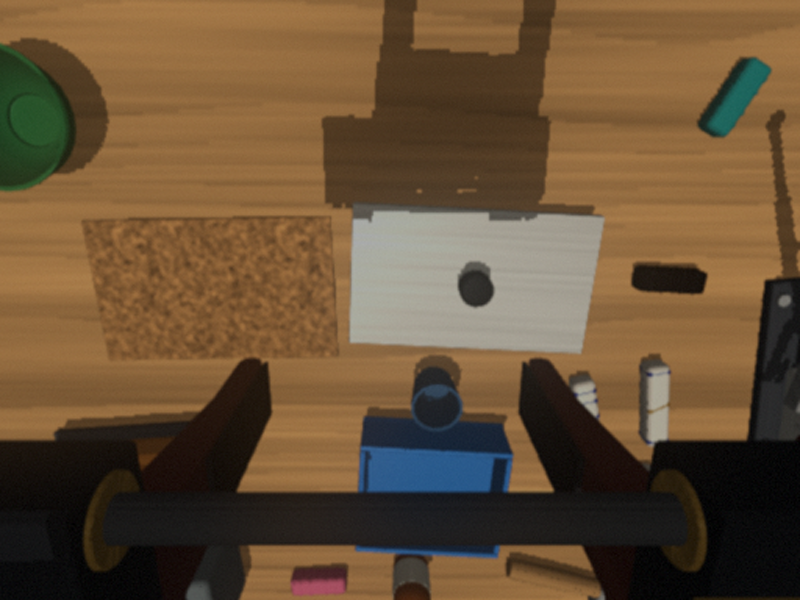

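Run:
```python
from h import *
def P(pts,z): return np.array([at('wrist',u/1.5625,v/1.5625,z) for u,v in pts])
k=P([(476,288)],57);c=P([(353,209),(603,216),(584,352),(349,342)],29);m=P([(83,220),(331,217),(339,356),(108,359)],3)
for q in(c,m):print(q[:,:2],q.mean(0),[np.linalg.norm(q[i]-q[i-1]) for i in range(4)],cv2.minAreaRect(q[:,:2].astype('f4')))
print(k); plan([k[0,0],k[0,1],100])
```

```text
[[382.712 -44.193]
 [387.567 147.259]
 [500.236 145.446]
 [491.781 -49.873]] [440.574  49.66   29.   ] [np.float64(109.2169895734816), np.float64(191.5142419696506), np.float64(112.68326153426881), np.float64(195.50197321662273)] ((439.7405090332031, 50.22248077392578), (195.50196838378906, 112.64166259765625), 87.52134704589844)
[[ 395.417 -267.624]
 [ 392.477  -64.407]
 [ 515.637  -61.552]
 [ 519.047 -267.521]] [ 455.644 -165.276    3.   ] [np.float64(123.62968689650017), np.float64(203.2377333149027), np.float64(123.19337581897305), np.float64(205.9974429404721)] ((455.5431213378906, -165.55987548828125), (123.61442565917969, 205.99742126464844), 0.9484027028083801)
[[437.195  48.15   57.   ]]
T [-21.8  59.9 160. ] A [0.    0.    0.002] t 3.4 [415.507 -11.845 259.969]
```

```bash
python3 -m creep '[{"translation":[-11,30,30],"angular":[0,0,0],"jaw":0.6},{"translation":[-22.5,60.5,60],"angular":[0,0,0],"jaw":0.6},{"translation":[-22.5,60.5,110],"angular":[0,0,0],"jaw":0.6},{"translation":[-22.5,60.5,160],"angular":[0,0,0],"jaw":0.6},{"translation":[-22.5,60.5,200],"angular":[0,0,0],"jaw":0.6},{"translation":[-22.5,60.5,224],"angular":[0,0,0],"jaw":0.6},{"translation":[-22.5,60.5,224],"angular":[0,0,0],"jaw":0.6},{"translation":[-22.5,60.5,224],"angular":[0,0,0],"jaw":0.1}]'
python3 -m creep '[{"translation":[0,0,0],"angular":[0,0,0],"jaw":0.1},{"translation":[0,0,0],"angular":[0,0,0],"jaw":0.1},{"translation":[0,0,0],"angular":[0,0,0],"jaw":0.1},{"translation":[0,0,-5],"angular":[0,0,0],"jaw":0.1},{"translation":[0,0,-15],"angular":[0,0,0],"jaw":0.1},{"translation":[0,0,-40],"angular":[0,0,0],"jaw":0.1},{"translation":[0,0,-60],"angular":[0,0,0],"jaw":0.1},{"translation":[0,0,-60],"angular":[0,0,0],"jaw":0.1}]'
python3 -c "
from h import *
plan([455.6,-165.5,96]);pic('wrist','w3')"
```

```text
t: 4.4
ee_pos: [438.4, 47.9, 36.5]
orientation: [-0.001, 3.141, 0.0]
ft_force: [0.8, -0.6, -0.8]
width: 45.9
grasp_force: 0.0
t: 5.4
ee_pos: [438.9, 47.6, 97.3]
orientation: [-0.0, 3.138, 0.0]
ft_force: [0.7, 0.9, -1.4]
width: 25.4
grasp_force: 30.0
T [ -16.7 -213.1    1.3] A [0.    0.004 0.   ] t 5.4 [438.896  47.634  97.316]
```

View pics/w3.png

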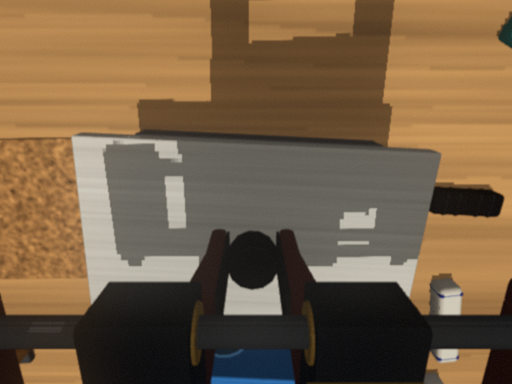

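```bash
python3 -c "
from h import *
a=at('wrist',75,133,90);b=at('wrist',438,155,90);print(a,b,(b-a)[0]/(b-a)[1])"
```

```text
[377.047 -43.595  90.   ] [388.368 143.535  90.   ] 0.06050118173841231
```

```bash
python3 -m creep '[{"translation":[-4,-20,0],"angular":[0,0,-0.02],"jaw":0.1},{"translation":[-9,-60,0],"angular":[0,0,-0.04],"jaw":0.1},{"translation":[-14,-110,0],"angular":[0,0,-0.06],"jaw":0.1},{"translation":[-16.7,-160,0],"angular":[0,0,-0.06],"jaw":0.1},{"translation":[-16.7,-195,10],"angular":[0,0,-0.06],"jaw":0.1},{"translation":[-16.7,-213,30],"angular":[0,0,-0.06],"jaw":0.1},{"translation":[-16.7,-213,55],"angular":[0,0,-0.06],"jaw":0.1},{"translation":[-16.7,-213,68],"angular":[0,0,-0.06],"jaw":0.1}]'
python3 -c "
from h import *
pic('wrist','w4');plan([455.6,-165.5,23])"
```

```text
t: 6.45
ee_pos: [453.2, -165.2, 25.9]
orientation: [0.093, -3.137, -0.002]
ft_force: [-0.3, -0.6, -1.4]
width: 25.5
grasp_force: 30.0
T [-2.7 -0.9  2.1] A [ 0.002 -0.004  0.06 ] t 6.5 [ 452.815 -164.805   25.129]
```

View pics/w4.png

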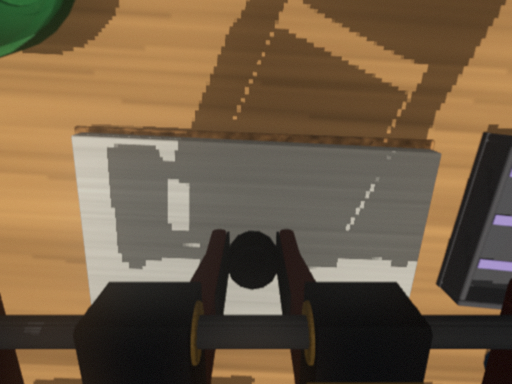

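```bash
python3 -c "
from h import *
for p in((75,127,3),(433,141,3),(74,137,17),(439,155,17)):print(at('wrist',*p))
for p in((486,135,24),(442,287,24)):print('tray',at('wrist',*p))"
```

```text
[ 396.177 -267.552    3.   ]
[391.958 -67.172   3.   ]
[ 399.509 -261.209   17.   ]
[397.527 -70.231  17.   ]
tray [385.167 -53.322  24.   ]
tray [472.083 -55.185  24.   ]
```

```bash
python3 -m creep '[{"translation":[0,0,2.5],"angular":[0,0,0],"jaw":0.1},{"translation":[0,0,2.5],"angular":[0,0,0],"jaw":0.3},{"translation":[0,0,2.5],"angular":[0,0,0],"jaw":0.6},{"translation":[0,0,2.5],"angular":[0,0,0],"jaw":0.6},{"translation":[0,0,-20],"angular":[0,0,0],"jaw":0.6},{"translation":[0,0,-70],"angular":[0,0,0],"jaw":0.6},{"translation":[0,0,-130],"angular":[0,0,0.03],"jaw":0.6},{"translation":[-10,50,-190],"angular":[0,0,0.06],"jaw":0.8}]'
python3 -m creep '[{"translation":[-7,60,-30],"angular":[0,0,0],"jaw":0.8},{"translation":[-14,120,-50],"angular":[0,0,0],"jaw":0.8},{"translation":[-21,180,-50],"angular":[0,0,0],"jaw":0.8},{"translation":[-28,240,-50],"angular":[0,0,0],"jaw":0.8},{"translation":[-40,300,-50],"angular":[0,0,0],"jaw":0.8},{"translation":[-40,320,-50],"angular":[0,0,0],"jaw":0.8},{"translation":[-40,320,-50],"angular":[0,0,0],"jaw":0.8},{"translation":[-40,320,-50],"angular":[0,0,0],"jaw":0.8}]'
python3 - <<'E'
from h import *
a=pic('wrist');plan([500,190,260])
cv2.imwrite('pics/w5.png',cv2.resize(a,(800,600),interpolation=cv2.INTER_CUBIC)[:,:,::-1])
Z=dict(rest0_mid=9,mended_mid=10,tray=24,clamp=50)
for n,z in Z.items():
    for r in ctrl.look_for('wrist',n)[:5]:
        q=r['rect'];print(n,round(r['score'],2),np.array(q).round(),at('wrist',(q[0]+q[2])/2,(q[1]+q[3])/2,z))
E
```

```text
t: 7.5
ee_pos: [460.7, -126.4, 208.3]
orientation: [0.006, 3.139, -0.002]
ft_force: [0.8, -1.1, 0.4]
width: 59.3
grasp_force: 0.0
t: 8.5
ee_pos: [499.6, 193.2, 255.3]
orientation: [-0.001, -3.141, 0.001]
ft_force: [-0.5, -1.1, 0.2]
width: 70.6
grasp_force: 0.0
T [-0.3 -3.1 -4.6] A [-0.001 -0.    -0.001] t 8.55 [499.748 193.07  255.408]
rest0_mid 0.63 [215. 182. 237. 227.] [561.545 156.834   9.   ]
mended_mid 0.78 [264. 174. 288. 232.] [559.644 223.736  10.   ]
tray 0.82 [ 48.  66. 210. 158.] [441.494  48.263  24.   ]
clamp 0.62 [333.   0. 406. 250.] [454.529 322.509  50.   ]
```

View pics/w5.png

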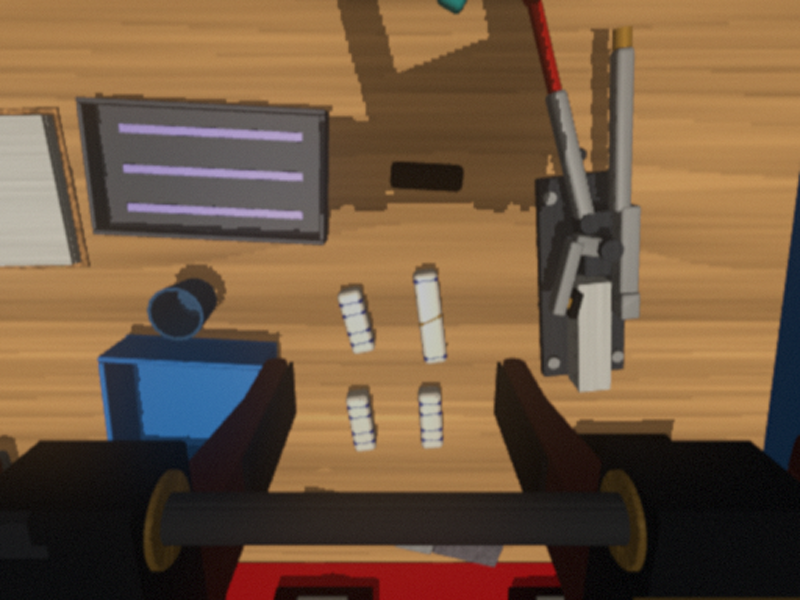

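```bash
cat > rests.py <<'E'
from h import *
def blobs(im,z=9,zt=9):
    hsv=cv2.cvtColor(im,cv2.COLOR_RGB2HSV); m=((hsv[:,:,1]<75)&(hsv[:,:,2]>135)).astype('u1')*255
    m[:, :]=cv2.morphologyEx(m,cv2.MORPH_CLOSE,np.ones((5,5)))
    out=[]
    for c in cv2.findContours(m,0,2)[0]:
        if cv2.contourArea(c)<200: continue
        w=np.array([at('wrist',u,v,z)[:2] for u,v in c[:,0,:]],'f4'); (cx,cy),(a,b),t=cv2.minAreaRect(w)
        if a<b: a,b,t=b,a,t-90 if t>0 else t+90
        t=(t+90)%180-90
        if a<110: print('px',c[:,0].mean(0).round(),'xy',round(cx,1),round(cy,1),'len',round(a,1),round(b,1),'axis yaw',round(np.radians(t),3))
if __name__=='__main__': blobs(pic('wrist'))
E
python3 - <<'E'
import rests
from h import *
im=cv2.imread('pics/w5.png')[:,:,::-1]; im=cv2.resize(im,(512,384),interpolation=cv2.INTER_AREA)
rests.blobs(im)
s=1.5625
L=[((538,180),(-50,-35,12)),((543,377),(120,-35,12)),((624,369),(120,35,12)),((578,390),(122,-14,40)),((610,388),(122,12,40)),((638,317),(54,24,62))]
W=np.array([at('wrist',u/s,v/s,p[2])[:2] for (u,v),p in L]);Q=np.array([p[:2] for _,p in L],float)
print(W)
from scipy.optimize import least_squares
f=lambda q:(W-(np.array([[np.cos(q[2]),-np.sin(q[2])],[np.sin(q[2]),np.cos(q[2])]])@Q.T).T-q[:2]).ravel()
r=least_squares(f,[450,320,0]);print(r.x,r.fun.reshape(-1,2))
tr=np.array([at('wrist',u/s,v/s,24) for u,v in((78,98),(329,108),(327,243),(94,231))]);print(tr,tr.mean(0))
E
```

```text
px [231. 272.] xy 661.5 161.7 len 55.2 18.5 axis yaw 0.148
px [275. 269.] xy 658.8 225.2 len 55.1 19.1 axis yaw 0.094
px [227. 205.] xy 564.2 159.8 len 55.2 18.6 axis yaw 0.234
px [382. 217.] xy 578.4 369.0 len 99.6 37.1 axis yaw 0.131
px [274. 204.] xy 561.5 222.8 len 80.2 19.2 axis yaw 0.138
px [367. 100.] xy 428.3 330.1 len 92.7 9.1 axis yaw 0.294
[[446.604 304.199]
 [614.23  322.359]
 [606.696 392.001]
 [612.441 343.087]
 [610.663 369.064]
 [541.642 372.233]]
[490.973 343.643   0.111] [[ 1.451  0.874]
 [ 0.121  0.221]
 [ 0.334  0.293]
 [-1.332 -0.143]
 [-0.232 -0.007]
 [-0.343 -1.238]]
[[387.839 -34.249  24.   ]
 [394.837 145.807  24.   ]
 [493.445 140.343  24.   ]
 [483.792 -39.711  24.   ]] [439.978  53.048  24.   ]
```

```bash
cat > rel.py <<'E'
from h import *
def rel(a,b,name=''):
    f=lambda y:R.from_euler('z',y)*R.from_matrix([[-1,0,0],[0,1,0],[0,0,-1]])
    T=f(a[3]).inv().apply(np.array(b[:3])-a[:3]);print(name,T.round(1),'Az',round(a[3]-b[3],3))
E
python3 - <<'E'
from rel import *
S=[499.75,193.07,255.4,0]
ty=-.045
slot=lambda o,z:[440-o*np.sin(ty),53+o*np.cos(ty),z,ty]
G=[[564.2,159.8,4,.234],[661.5,161.7,4,.148],[658.8,225.2,4,.094]]
p=S
for g,o in zip(G,(-48,0,48)):
    rel(p,g,'grasp');rel(g,slot(o,80),'above');p=slot(o,80)
E
python3 -m creep '[{"translation":[-30,-16,50],"angular":[0,0,-0.12],"jaw":0.55},{"translation":[-64.5,-33.3,100],"angular":[0,0,-0.234],"jaw":0.55},{"translation":[-64.5,-33.3,150],"angular":[0,0,-0.234],"jaw":0.55},{"translation":[-64.5,-33.3,200],"angular":[0,0,-0.234],"jaw":0.55},{"translation":[-64.5,-33.3,235],"angular":[0,0,-0.234],"jaw":0.55},{"translation":[-64.5,-33.3,251],"angular":[0,0,-0.234],"jaw":0.55},{"translation":[-64.5,-33.3,251],"angular":[0,0,-0.234],"jaw":0.55},{"translation":[-64.5,-33.3,251],"angular":[0,0,-0.234],"jaw":0.1}]'
```

```text
grasp [-64.5 -33.3 251.4] Az -0.234
above [ 158.8 -121.2  -76. ] Az 0.279
grasp [-216.4  166.6   76. ] Az -0.193
above [235.1 -74.8 -76. ] Az 0.193
grasp [-210.8  181.9   76. ] Az -0.139
above [ 227.3 -103.4  -76. ] Az 0.139
t: 9.75
ee_pos: [565.6, 161.6, 5.9]
orientation: [-0.367, 3.118, 0.0]
ft_force: [-0.5, 0.1, 0.7]
width: 41.4
grasp_force: 0.0
```

```bash
python3 -m creep '[{"translation":[0,0,0],"angular":[0,0,0],"jaw":0.1},{"translation":[0,0,0],"angular":[0,0,0],"jaw":0.1},{"translation":[0,0,0],"angular":[0,0,0],"jaw":0.1},{"translation":[0,0,-30],"angular":[0,0,0],"jaw":0.1},{"translation":[20,-15,-76],"angular":[0,0,0.1],"jaw":0.1},{"translation":[70,-55,-76],"angular":[0,0,0.2],"jaw":0.1},{"translation":[115,-90,-76],"angular":[0,0,0.279],"jaw":0.1},{"translation":[158.8,-121.2,-76],"angular":[0,0,0.279],"jaw":0.1}]'
python3 -m creep '[{"translation":[0,0,10],"angular":[0,0,0],"jaw":0.1},{"translation":[0,0,40],"angular":[0,0,0],"jaw":0.1},{"translation":[0,0,62],"angular":[0,0,0],"jaw":0.1},{"translation":[0,0,70],"angular":[0,0,0],"jaw":0.1},{"translation":[0,0,70],"angular":[0,0,0],"jaw":0.1},{"translation":[0,0,70],"angular":[0,0,0],"jaw":0.4},{"translation":[0,0,70],"angular":[0,0,0],"jaw":0.4},{"translation":[0,0,70],"angular":[0,0,0],"jaw":0.4}]'
```

```text
t: 10.75
ee_pos: [437.0, 5.5, 80.8]
orientation: [0.071, 3.14, -0.0]
ft_force: [0.3, -0.6, -0.2]
width: 19.5
grasp_force: 30.0
t: 11.75
ee_pos: [438.5, 6.7, 10.8]
orientation: [0.07, 3.14, 0.0]
ft_force: [-0.6, -0.3, 0.6]
width: 34.9
grasp_force: 0.0
```

```bash
python3 -m creep '[{"translation":[0,0,-40],"angular":[0,0,0],"jaw":0.4},{"translation":[-10,10,-80],"angular":[0,0,0],"jaw":0.5},{"translation":[-55,45,-85],"angular":[0,0,-0.05],"jaw":0.55},{"translation":[-100,80,-85],"angular":[0,0,-0.1],"jaw":0.55},{"translation":[-145,115,-85],"angular":[0,0,-0.15],"jaw":0.55},{"translation":[-190,150,-85],"angular":[0,0,-0.193],"jaw":0.55},{"translation":[-216.4,166.6,-85],"angular":[0,0,-0.193],"jaw":0.55},{"translation":[-216.4,166.6,-85],"angular":[0,0,-0.193],"jaw":0.55}]'
python3 - <<'E'
import rests
from h import *
im=pic('wrist');plan([0,0,0]);rests.blobs(im)
cv2.imwrite('pics/w6.png',im[:,:,::-1])
E
```

```text
t: 12.75
ee_pos: [663.1, 164.5, 95.3]
orientation: [-0.234, 3.132, 0.0]
ft_force: [-0.8, 0.0, -0.3]
width: 48.1
grasp_force: 0.0
T [678.3 -63.6  95.6] A [-0.    -0.001  0.149] t 12.8 [661.41  163.488  94.962]
px [329. 218.] xy 669.7 226.0 len 23.4 19.1 axis yaw 0.073
px [250. 210.] xy 673.0 163.3 len 21.6 19.5 axis yaw 0.149
px [360.  25.] xy 527.7 218.3 len 26.2 17.6 axis yaw 0.14
```

View pics/w6.png

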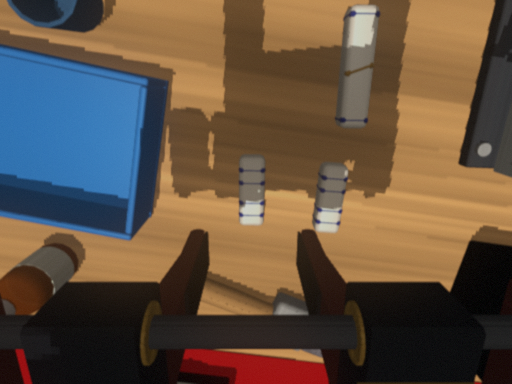

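```bash
python3 - <<'E'
from rel import *
print(at('wrist',252,188,9),at('wrist',331,197,9),at('wrist',357,66,10))
rel([661.4,163.5,95,.148],[661.5,162.2,4,.148])
E
python3 -m creep '[{"translation":[0,-1,20],"angular":[0,0,0],"jaw":0.55},{"translation":[0,-1,60],"angular":[0,0,0],"jaw":0.55},{"translation":[0,-1,84],"angular":[0,0,0],"jaw":0.55},{"translation":[0,-1,91],"angular":[0,0,0],"jaw":0.55},{"translation":[0,-1,91],"angular":[0,0,0],"jaw":0.55},{"translation":[0,-1,91],"angular":[0,0,0],"jaw":0.1},{"translation":[0,-1,91],"angular":[0,0,0],"jaw":0.1},{"translation":[0,-1,91],"angular":[0,0,0],"jaw":0.1}]'
python3 -m creep '[{"translation":[0,0,0],"angular":[0,0,0],"jaw":0.1},{"translation":[0,0,-40],"angular":[0,0,0],"jaw":0.1},{"translation":[20,-7,-80],"angular":[0,0,0],"jaw":0.1},{"translation":[70,-22,-85],"angular":[0,0,0.05],"jaw":0.1},{"translation":[120,-38,-85],"angular":[0,0,0.1],"jaw":0.1},{"translation":[170,-54,-85],"angular":[0,0,0.15],"jaw":0.1},{"translation":[215,-68,-80],"angular":[0,0,0.193],"jaw":0.1},{"translation":[235,-74.8,-76],"angular":[0,0,0.193],"jaw":0.1}]'
python3 -m creep '[{"translation":[0,0,10],"angular":[0,0,0],"jaw":0.1},{"translation":[0,0,40],"angular":[0,0,0],"jaw":0.1},{"translation":[0,0,62],"angular":[0,0,0],"jaw":0.1},{"translation":[0,0,70],"angular":[0,0,0],"jaw":0.1},{"translation":[0,0,70],"angular":[0,0,0],"jaw":0.1},{"translation":[0,0,70],"angular":[0,0,0],"jaw":0.4},{"translation":[0,0,70],"angular":[0,0,0],"jaw":0.4},{"translation":[0,0,70],"angular":[0,0,0],"jaw":0.4}]'
```

```text
[653.106 161.188   9.   ] [651.161 224.632   9.   ] [552.986 221.204  10.   ]
 [ 0.1 -1.3 91. ] Az 0.0
t: 13.8
ee_pos: [662.4, 162.5, 5.2]
orientation: [-0.233, 3.132, 0.0]
ft_force: [-0.2, 0.8, -0.0]
width: 21.5
grasp_force: 0.1
t: 14.8
ee_pos: [437.7, 52.9, 80.4]
orientation: [-0.072, -3.139, 0.0]
ft_force: [0.5, -0.3, -0.4]
width: 20.0
grasp_force: 30.0
t: 15.8
ee_pos: [440.9, 53.8, 10.8]
orientation: [0.07, 3.14, 0.0]
ft_force: [-0.5, 0.3, 0.4]
width: 35.3
grasp_force: 0.0
```

```bash
python3 -m creep '[{"translation":[0,0,-40],"angular":[0,0,0],"jaw":0.4},{"translation":[-10,10,-80],"angular":[0,0,0],"jaw":0.5},{"translation":[-50,45,-85],"angular":[0,0,-0.03],"jaw":0.55},{"translation":[-90,80,-85],"angular":[0,0,-0.07],"jaw":0.55},{"translation":[-130,115,-85],"angular":[0,0,-0.11],"jaw":0.55},{"translation":[-170,150,-85],"angular":[0,0,-0.139],"jaw":0.55},{"translation":[-205,182,-85],"angular":[0,0,-0.139],"jaw":0.55},{"translation":[-205,182,-85],"angular":[0,0,-0.139],"jaw":0.55}]'
python3 - <<'E'
from h import *
im=pic('wrist');plan([653,225,4],.094)
for r in ctrl.look_for('wrist','rest0_mid')[:3]:
    q=r['rect'];print(r['score'],q,at('wrist',(q[0]+q[2])/2,(q[1]+q[3])/2,9))
E
```

```text
t: 16.8
ee_pos: [655.7, 228.4, 95.6]
orientation: [-0.15, 3.135, 0.001]
ft_force: [-0.8, -0.4, 0.2]
width: 48.2
grasp_force: 0.0
T [ 0.9 -1.9 91. ] A [-0.    -0.     0.001] t 16.85 [653.724 227.034  95.046]
```

Run:
```python
from h import *
im=pic('wrist');hsv=cv2.cvtColor(im,cv2.COLOR_RGB2HSV)
m=((hsv[:,:,1]<60)&(hsv[:,:,2]>85)).astype('u1')*255;m=cv2.morphologyEx(m,cv2.MORPH_CLOSE,np.ones((7,7)))
for c in cv2.findContours(m,0,2)[0]:
    if cv2.contourArea(c)<300: continue
    w=np.array([at('wrist',u,v,9)[:2] for u,v in c[:,0,:]],'f4');print(cv2.boundingRect(c),cv2.minAreaRect(w))
```

```text
(224, 349, 93, 23) ((810.525634765625, 256.0666198730469), (24.976917266845703, 85.88688659667969), 3.966870069503784)
(239, 165, 25, 69) ((653.921142578125, 224.044921875), (57.45152282714844, 19.426054000854492), 4.6983795166015625)
(429, 24, 65, 149) ((564.6769409179688, 370.6101379394531), (104.21080780029297, 34.19319152832031), 6.250427722930908)
(244, 7, 31, 123) ((556.7139282226562, 221.57037353515625), (81.26618194580078, 19.98101234436035), 8.01853084564209)
(422, 0, 34, 53) ((516.0185546875, 339.5621643066406), (11.688169479370117, 34.02448272705078), 81.75352478027344)
```

```bash
python3 -m creep '[{"translation":[0,-2.5,20],"angular":[0,0,0],"jaw":0.55},{"translation":[0,-2.5,60],"angular":[0,0,0],"jaw":0.55},{"translation":[0,-2.5,84],"angular":[0,0,0],"jaw":0.55},{"translation":[0,-2.5,91],"angular":[0,0,0],"jaw":0.55},{"translation":[0,-2.5,91],"angular":[0,0,0],"jaw":0.55},{"translation":[0,-2.5,91],"angular":[0,0,0],"jaw":0.1},{"translation":[0,-2.5,91],"angular":[0,0,0],"jaw":0.1},{"translation":[0,-2.5,91],"angular":[0,0,0],"jaw":0.1}]'
python3 -m creep '[{"translation":[0,0,0],"angular":[0,0,0],"jaw":0.1},{"translation":[0,0,-40],"angular":[0,0,0],"jaw":0.1},{"translation":[20,-9,-80],"angular":[0,0,0],"jaw":0.1},{"translation":[65,-30,-85],"angular":[0,0,0.05],"jaw":0.1},{"translation":[110,-51,-85],"angular":[0,0,0.1],"jaw":0.1},{"translation":[155,-72,-85],"angular":[0,0,0.139],"jaw":0.1},{"translation":[200,-93,-80],"angular":[0,0,0.139],"jaw":0.1},{"translation":[222,-102.6,-76],"angular":[0,0,0.139],"jaw":0.1}]'
python3 -m creep '[{"translation":[0,0,10],"angular":[0,0,0],"jaw":0.1},{"translation":[0,0,40],"angular":[0,0,0],"jaw":0.1},{"translation":[0,0,62],"angular":[0,0,0],"jaw":0.1},{"translation":[0,0,70],"angular":[0,0,0],"jaw":0.1},{"translation":[0,0,70],"angular":[0,0,0],"jaw":0.1},{"translation":[0,0,70],"angular":[0,0,0],"jaw":0.4},{"translation":[0,0,70],"angular":[0,0,0],"jaw":0.4},{"translation":[0,0,70],"angular":[0,0,0],"jaw":0.4}]'
```

```text
t: 17.95
ee_pos: [654.2, 224.1, 5.2]
orientation: [-0.148, 3.137, 0.001]
ft_force: [-0.1, 0.4, 0.7]
width: 22.0
grasp_force: 0.1
t: 18.95
ee_pos: [439.6, 99.7, 80.4]
orientation: [-0.071, -3.139, 0.001]
ft_force: [0.4, 0.0, 0.1]
width: 19.5
grasp_force: 30.0
t: 19.95
ee_pos: [442.8, 100.9, 10.9]
orientation: [0.07, 3.14, 0.0]
ft_force: [0.6, 0.6, -0.2]
width: 35.3
grasp_force: 0.0
```

```bash
python3 -m creep '[{"translation":[0,0,-50],"angular":[0,0,0],"jaw":0.5},{"translation":[0,0,-100],"angular":[0,0,0],"jaw":0.6},{"translation":[-3,40,-150],"angular":[0,0,-0.02],"jaw":0.6},{"translation":[-6,80,-190],"angular":[0,0,-0.045],"jaw":0.6},{"translation":[-9,120,-230],"angular":[0,0,-0.045],"jaw":0.6},{"translation":[-11,150,-250],"angular":[0,0,-0.045],"jaw":0.6},{"translation":[-11,150,-250],"angular":[0,0,-0.045],"jaw":0.6},{"translation":[-11,150,-250],"angular":[0,0,-0.045],"jaw":0.6}]'
python3 - <<'E'
import rests
from h import *
a=pic('wrist');plan([0,0,0]);rests.blobs(a)
cv2.imwrite('pics/w7.png',cv2.resize(a,(800,600),interpolation=cv2.INTER_CUBIC)[:,:,::-1])
for r in ctrl.look_for('wrist','release_post')[:2]:
    q=r['rect'];print(r['score'],q)
E
```

```text
t: 20.95
ee_pos: [459.2, 249.2, 259.5]
orientation: [0.001, -3.14, 0.002]
ft_force: [-0.4, -0.4, 0.6]
width: 52.9
grasp_force: 0.0
T [ 458.5 -248.7  260.5] A [-0.001 -0.002 -0.   ] t 21.0 [459.133 248.889 259.2  ]
px [330. 240.] xy 576.2 358.0 len 88.8 26.4 axis yaw 0.121
px [232. 230.] xy 561.1 220.7 len 79.7 18.5 axis yaw 0.139
px [  5. 178.] xy 485.8 -74.9 len 57.9 13.0 axis yaw -0.225
px [ 30. 147.] xy 444.3 -34.5 len 54.9 17.9 axis yaw -0.051
0.72 [276.9, 32.5, 304.5, 101.6]
```

View pics/w7.png

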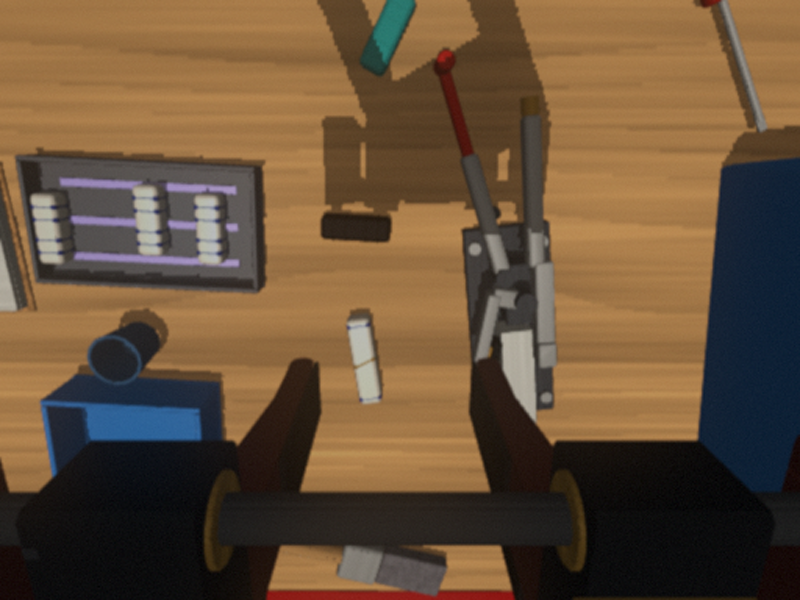

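Run:
```python
from h import *
s=1.5625
for n,u,v,z in[('c',18,157,24),('c',263,166,24),('c',264,292,24),('c',37,283,24),('A top c',50,225,22),('B',149,217,22),('C',210,226,22),('A l top',31,196,22),('A l bot',40,262,22),('A r',68,194,22),('A r b',73,260,22)]:
    print(n,at('wrist',u/s,v/s,z))
im=cv2.imread('pics/w7.png')[130:310,0:280];cv2.imwrite('pics/c7.png',cv2.resize(im,None,fx=2.8,fy=2.8,interpolation=cv2.INTER_CUBIC))
```

```text
c [387.455 -34.464  24.   ]
c [394.103 148.874  24.   ]
c [492.889 142.099  24.   ]
c [485.29  -40.531  24.   ]
A top c [438.793 -22.011  22.   ]
B [432.589  56.507  22.   ]
C [439.634 103.336  22.   ]
A l top [416.431 -32.19   22.   ]
A l bot [468.425 -35.963  22.   ]
A r [414.933  -3.362  22.   ]
A r b [466.799  -9.207  22.   ]
```

View pics/c7.png

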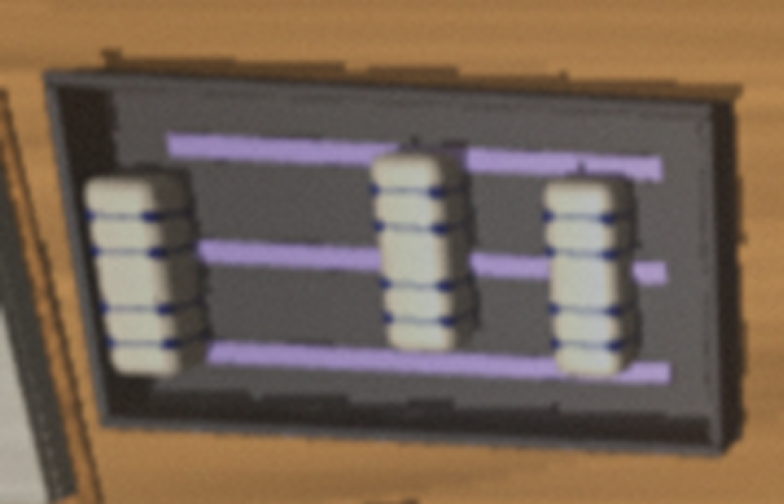

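```bash
python3 -m creep '[{"translation":[-35,-8,30],"angular":[0,0,-0.07],"jaw":0.55},{"translation":[-75,-16,70],"angular":[0,0,-0.139],"jaw":0.55},{"translation":[-113,-25,110],"angular":[0,0,-0.139],"jaw":0.55},{"translation":[-113,-25,150],"angular":[0,0,-0.139],"jaw":0.55},{"translation":[-113,-25,160],"angular":[0,0,-0.139],"jaw":0.55},{"translation":[-113,-25,160],"angular":[0,0,-0.139],"jaw":0.55},{"translation":[-113,-25,160],"angular":[0,0,-0.139],"jaw":0.55},{"translation":[-113,-25,160],"angular":[0,0,-0.139],"jaw":0.55}]'
python3 - <<'E'
from h import *
im=pic('wrist','w8');plan([0,0,0]);hsv=cv2.cvtColor(im,cv2.COLOR_RGB2HSV)
m=((hsv[:,:,1]<60)&(hsv[:,:,2]>85)).astype('u1')*255;m=cv2.morphologyEx(m,cv2.MORPH_CLOSE,np.ones((7,7)))
for c in cv2.findContours(m,0,2)[0]:
    if cv2.contourArea(c)<300: continue
    w=np.array([at('wrist',u,v,10)[:2] for u,v in c[:,0,:]],'f4');print(cv2.boundingRect(c),cv2.minAreaRect(w))
E
```

```text
t: 22.05
ee_pos: [573.9, 225.7, 102.2]
orientation: [-0.219, 3.131, 0.001]
ft_force: [-0.4, -1.0, 0.7]
width: 48.2
grasp_force: 0.0
T [ 599.8 -143.7  100.5] A [0.001 0.002 0.14 ] t 22.1 [573.722 225.664 101.967]
(196, 370, 42, 14) ((764.953857421875, 215.74510192871094), (16.364728927612305, 40.8597526550293), 7.976677417755127)
(394, 159, 59, 117) ((575.0140380859375, 370.57037353515625), (103.96405792236328, 34.95304489135742), 5.794724464416504)
(239, 126, 25, 99) ((558.6406860351562, 221.76956176757812), (81.09762573242188, 19.240251541137695), 8.50007152557373)
(420, 98, 38, 40) ((492.1324768066406, 355.8941345214844), (28.694080352783203, 26.766895294189453), 12.321189880371094)
(462, 0, 50, 202) ((481.1358947753906, 393.1161804199219), (146.76119995117188, 23.841394424438477), 11.164177894592285)
(435, 0, 22, 77) ((438.13690185546875, 344.22418212890625), (50.25336837768555, 14.222443580627441), 18.584917068481445)
(0, 0, 149, 76) ((466.5691223144531, 82.75194549560547), (101.26761627197266, 49.70760726928711), 87.44658660888672)
```

```bash
python3 -m creep '[{"translation":[0,-1.6,30],"angular":[0,0,0],"jaw":0.55},{"translation":[0,-1.6,70],"angular":[0,0,0],"jaw":0.55},{"translation":[0,-1.6,92],"angular":[0,0,0],"jaw":0.55},{"translation":[0,-1.6,97],"angular":[0,0,0],"jaw":0.55},{"translation":[0,-1.6,97],"angular":[0,0,0],"jaw":0.55},{"translation":[0,-1.6,97],"angular":[0,0,0],"jaw":0.1},{"translation":[0,-1.6,97],"angular":[0,0,0],"jaw":0.1},{"translation":[0,-1.6,97],"angular":[0,0,0],"jaw":0.1}]'
python3 -c "
from rel import *
rel([573.7,224,5,.14],[585.6,352.1,135,.111])"
python3 -m creep '[{"translation":[0,0,0],"angular":[0,0,0],"jaw":0.1},{"translation":[0,0,-30],"angular":[0,0,0],"jaw":0.1},{"translation":[0,0,-80],"angular":[0,0,0],"jaw":0.1},{"translation":[0,0,-130],"angular":[0,0,0],"jaw":0.1},{"translation":[0,0,-130],"angular":[0,0,0],"jaw":0.1},{"translation":[0,0,-130],"angular":[0,0,0],"jaw":0.1},{"translation":[0,0,-130],"angular":[0,0,0],"jaw":0.1},{"translation":[0,0,-130],"angular":[0,0,0],"jaw":0.1}]'
```

```text
t: 23.1
ee_pos: [573.7, 223.8, 4.0]
orientation: [-0.218, 3.133, 0.0]
ft_force: [-0.3, 0.5, 0.9]
width: 21.8
grasp_force: 0.5
 [ -29.7  125.2 -130. ] Az 0.029
t: 24.1
ee_pos: [572.5, 223.3, 131.9]
orientation: [0.218, -3.131, 0.001]
ft_force: [-0.2, -0.2, -0.7]
width: 20.0
grasp_force: 30.0
```

```bash
python3 -m creep '[{"translation":[-10,40,0],"angular":[0,0,0.01],"jaw":0.1},{"translation":[-20,85,0],"angular":[0,0,0.029],"jaw":0.1},{"translation":[-29.7,125.2,0],"angular":[0,0,0.029],"jaw":0.1},{"translation":[-29.7,125.2,0],"angular":[0,0,0.029],"jaw":0.1},{"translation":[-29.7,125.2,0],"angular":[0,0,0.029],"jaw":0.1},{"translation":[-29.7,125.2,0],"angular":[0,0,0.029],"jaw":0.1},{"translation":[-29.7,125.2,0],"angular":[0,0,0.029],"jaw":0.1},{"translation":[-29.7,125.2,0],"angular":[0,0,0.029],"jaw":0.1}]'
python3 - <<'E'
from h import *
a=pic('wrist');plan([585.6,352.1,45],.111)
np.save('w9.npy',[ctrl.camera_info('wrist')['world_from_camera']])
cv2.imwrite('pics/w9.png',cv2.resize(a,(800,600),interpolation=cv2.INTER_CUBIC)[:,:,::-1])
E
```

```text
t: 25.1
ee_pos: [585.5, 351.1, 133.6]
orientation: [-0.172, 3.137, -0.0]
ft_force: [0.2, -0.3, -1.1]
width: 19.7
grasp_force: 30.0
T [-0.1  0.8 88.6] A [ 0.     0.    -0.002] t 25.15 [585.556 351.279 133.609]
```

View pics/w9.png

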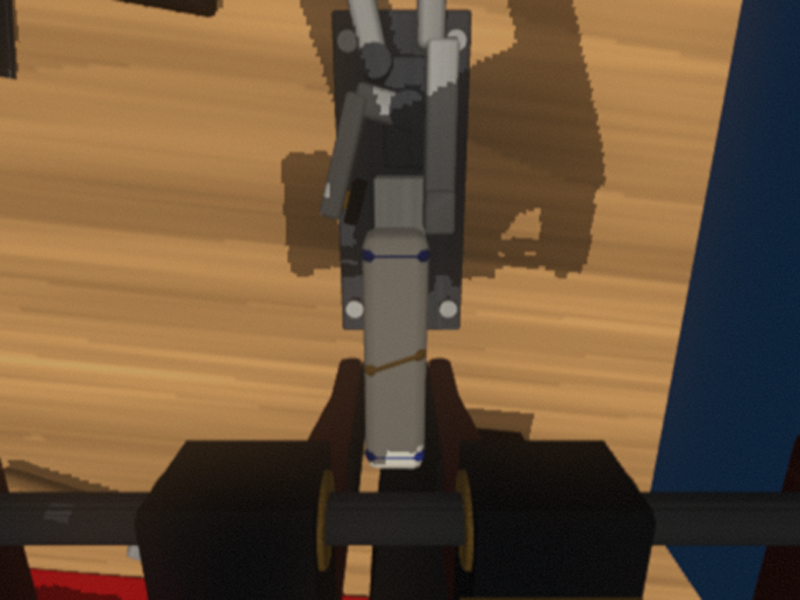

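Run:
```python
from h import *
from scipy.optimize import least_squares
s=1.5625
L=[((333,12),(-50,-35,12)),((470,10),(-50,35,12)),((343,328),(120,-35,12)),((460,328),(120,35,12)),((427,233),(54,10,62)),((455,233),(54,24,62))]
W=np.array([at('wrist',u/s,v/s,p[2])[:2] for (u,v),p in L]);Q=np.array([p[:2] for _,p in L],float)
f=lambda q:(W-(np.array([[np.cos(q[2]),-np.sin(q[2])],[np.sin(q[2]),np.cos(q[2])]])@Q.T).T-q[:2]).ravel()
r=least_squares(f,[490,343,.1]);print(r.x,r.fun.reshape(-1,2))
o,y=r.x[:2],r.x[2];c,n=np.cos(y),np.sin(y);F=lambda x,yy:o+[c*x-n*yy,n*x+c*yy]
print('work+15',F(95,-2),'squeeze',F(-95,0),'post',F(-172,-12))
for p in((396,229,149),(364,232,147),(428,232,147),(366,460,147),(424,460,147)):print(at('wrist',p[0]/s,p[1]/s,p[2]))
plan([*F(95,-2),45],y)
```

```text
[490.399 343.96    0.115] [[ 1.906  1.303]
 [ 1.658 -1.048]
 [-1.608 -0.035]
 [-1.154 -0.793]
 [-0.5    0.84 ]
 [-0.303 -0.267]]
work+15 [585.002 352.862] squeeze [396.025 333.071] post [320.908 312.325]
[528.058 344.731 149.   ]
[530.279 335.573 147.   ]
[528.233 354.167 147.   ]
[607.198 343.334 147.   ]
[605.057 362.786 147.   ]
T [ 0.4  1.6 88.6] A [ 0.     0.    -0.005] t 25.15 [585.556 351.279 133.609]
```

```bash
python3 -m creep '[{"translation":[-2,1.5,20],"angular":[0,0,-0.004],"jaw":0.1},{"translation":[-2,1.5,45],"angular":[0,0,-0.004],"jaw":0.1},{"translation":[-2,1.5,60],"angular":[0,0,-0.004],"jaw":0.1},{"translation":[-2,1.5,70],"angular":[0,0,-0.004],"jaw":0.1},{"translation":[-2,1.5,78],"angular":[0,0,-0.004],"jaw":0.1},{"translation":[-2,1.5,84],"angular":[0,0,-0.004],"jaw":0.1},{"translation":[-2,1.5,88],"angular":[0,0,-0.004],"jaw":0.1},{"translation":[-2,1.5,88],"angular":[0,0,-0.004],"jaw":0.1}]'
python3 -m creep '[{"translation":[0,0,0.5],"angular":[0,0,0],"jaw":0.1},{"translation":[0,0,1],"angular":[0,0,0],"jaw":0.1},{"translation":[0,0,1],"angular":[0,0,0],"jaw":0.1},{"translation":[0,0,1],"angular":[0,0,0],"jaw":0.1},{"translation":[0,0,1],"angular":[0,0,0],"jaw":0.1},{"translation":[0,0,1],"angular":[0,0,0],"jaw":0.1},{"translation":[0,0,1],"angular":[0,0,0],"jaw":0.1},{"translation":[0,0,1],"angular":[0,0,0],"jaw":0.1}]'
python3 -c "
from rel import *
s=ctrl.get_obs();print(s['ee_pos'],s['ft_force'])"
```

```text
t: 26.15
ee_pos: [587.2, 353.5, 45.4]
orientation: [0.179, -3.136, -0.0]
ft_force: [-0.5, -0.6, -1.5]
width: 19.7
grasp_force: 30.0
t: 27.15
ee_pos: [587.2, 353.5, 44.4]
orientation: [0.179, -3.136, -0.0]
ft_force: [-0.0, 0.6, -0.6]
width: 19.5
grasp_force: 30.0
[587.21  353.458  44.414] [-0.015  0.627 -0.559]
```

```bash
python3 -m creep '[{"translation":[0,0,0.6],"angular":[0,0,0],"jaw":0.1},{"translation":[0,0,1.2],"angular":[0,0,0],"jaw":0.1},{"translation":[0,0,1.2],"angular":[0,0,0],"jaw":0.1},{"translation":[0,0,1.2],"angular":[0,0,0],"jaw":0.1},{"translation":[0,0,1.2],"angular":[0,0,0],"jaw":0.1},{"translation":[0,0,1.2],"angular":[0,0,0],"jaw":0.1},{"translation":[0,0,1.2],"angular":[0,0,0],"jaw":0.1},{"translation":[0,0,1.2],"angular":[0,0,0],"jaw":0.1}]'
```

```text
t: 28.15
ee_pos: [587.3, 353.5, 44.0]
orientation: [-0.179, 3.136, 0.0]
ft_force: [-2.6, -1.5, 5.2]
width: 19.7
grasp_force: 30.0
```

Contact at the ledge (5 N). Release and rise.

```bash
python3 -m creep '[{"translation":[0,0,0],"angular":[0,0,0],"jaw":0.35},{"translation":[0,0,0],"angular":[0,0,0],"jaw":0.35},{"translation":[0,0,0],"angular":[0,0,0],"jaw":0.35},{"translation":[0,0,-10],"angular":[0,0,0],"jaw":0.35},{"translation":[0,0,-40],"angular":[0,0,0],"jaw":0.4},{"translation":[0,0,-90],"angular":[0,0,0],"jaw":0.6},{"translation":[30,0,-130],"angular":[0,0,0],"jaw":0.8},{"translation":[80,1,-150],"angular":[0,0,0],"jaw":1}]'
python3 - <<'E'
from h import *
a=pic('wrist','w10');s=1.5625
print([ (r['score'],r['rect'],at('wrist',(r['rect'][0]+r['rect'][2])/2,(r['rect'][1]+r['rect'][3])/2,50)) for r in ctrl.look_for('wrist','mended_mid')[:2]])
plan([396,333,32],.115)
E
```

```text
t: 29.15
ee_pos: [508.9, 346.1, 196.5]
orientation: [-0.177, 3.132, 0.004]
ft_force: [0.2, -0.2, 0.2]
width: 61.4
grasp_force: 0.0
[(0.76, [238.0, 197.8, 263.8, 273.4], array([565.278, 350.24 ,  50.   ]))]
T [109.6   0.1 164.1] A [0.001 0.001 0.001] t 29.25 [504.773 345.315 196.219]
```

View pics/w10.png

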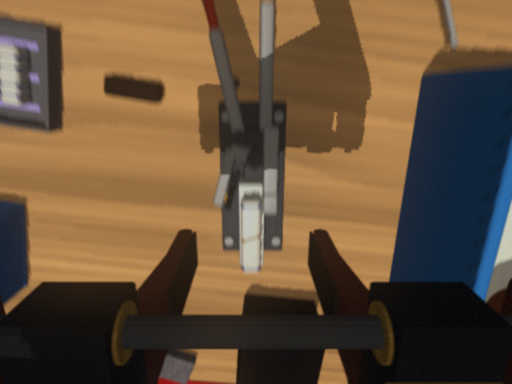

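```bash
python3 -m creep '[{"translation":[50,0,0],"angular":[0,0,0],"jaw":1},{"translation":[100,0,0],"angular":[0,0,0],"jaw":1},{"translation":[109,0,40],"angular":[0,0,0],"jaw":1},{"translation":[109,0,90],"angular":[0,0,0],"jaw":1},{"translation":[109,0,135],"angular":[0,0,0],"jaw":1},{"translation":[109,0,160],"angular":[0,0,0],"jaw":1},{"translation":[109,0,163],"angular":[0,0,0],"jaw":1},{"translation":[109,0,163],"angular":[0,0,0],"jaw":1}]'
python3 -m creep '[{"translation":[0,0,0],"angular":[0,0,0],"jaw":0.3},{"translation":[0,0,0],"angular":[0,0,0],"jaw":0.3},{"translation":[0,0,0],"angular":[0,0,0],"jaw":0.3},{"translation":[0,0,0],"angular":[0,0,0],"jaw":0.3},{"translation":[0,0,0],"angular":[0,0,0],"jaw":0.3},{"translation":[0,0,0],"angular":[0,0,0],"jaw":0.3},{"translation":[0,0,0],"angular":[0,0,0],"jaw":0.3},{"translation":[0,0,0],"angular":[0,0,0],"jaw":0.3}]'
```

```text
t: 30.25
ee_pos: [400.0, 333.3, 30.7]
orientation: [-0.179, 3.136, 0.001]
ft_force: [-0.1, -0.7, 0.3]
width: 88.1
grasp_force: 0.0
t: 31.25
ee_pos: [397.8, 333.8, 30.3]
orientation: [0.178, -3.135, -0.001]
ft_force: [-7.8, 8.6, -2.0]
width: 35.6
grasp_force: 30.0
```

```bash
python3 -m creep '[{"translation":[0,0,0],"angular":[0,0,0],"jaw":0.6},{"translation":[0,0,0],"angular":[0,0,0],"jaw":0.6},{"translation":[0,0,0],"angular":[0,0,0],"jaw":0.6},{"translation":[0,0,-40],"angular":[0,0,0],"jaw":0.6},{"translation":[0,0,-100],"angular":[0,0,0],"jaw":0.6},{"translation":[0,0,-160],"angular":[0,0,0],"jaw":0.6},{"translation":[0,0,-220],"angular":[0,0,0.06],"jaw":0.6},{"translation":[0,0,-270],"angular":[0,0,0.115],"jaw":0.6}]'
python3 - <<'E'
from h import *
pic('wrist','w11');plan([450,-330,300])
for n,z in(('release_post',61),('handle',50)):
    for r in ctrl.look_for('wrist',n)[:2]: q=r['rect'];print(n,r['score'],q,at('wrist',(q[0]+q[2])/2,(q[1]+q[3])/2,z))
c,n_=np.cos(.115),np.sin(.115);F=lambda x,y:[490.4+c*x-n_*y,343.96+n_*x+c*y]
print('locked post px',proj('wrist',F(-172,-12)+[78]))
im=cv2.imread('pics/w11.png');hsv=cv2.cvtColor(im,cv2.COLOR_BGR2HSV)
m=(((hsv[:,:,0]<6)|(hsv[:,:,0]>174))&(hsv[:,:,1]>150)).astype('u1')
for c in cv2.findContours(m,0,2)[0]:
    if cv2.contourArea(c)>30:print(cv2.boundingRect(c))
E
```

```text
t: 32.25
ee_pos: [399.5, 332.8, 303.0]
orientation: [0.005, 3.14, 0.002]
ft_force: [0.3, 0.4, -0.2]
width: 52.9
grasp_force: 0.0
T [ -51.5 -664.5    5.1] A [ 0.007  0.009 -0.005] t 32.3 [401.911 334.729 309.354]
release_post 0.79 [231.8, 88.0, 247.1, 142.3] [350.217 319.997  61.   ]
release_post 0.25 [22.8, 232.7, 63.7, 273.3] [535.505  46.075  61.   ]
handle 0.6 [229.5, 88.3, 252.9, 214.2] [393.882 319.682  50.   ]
locked post px [233.222  91.755]
(486, 350, 26, 34)
(0, 350, 22, 34)
(501, 294, 11, 20)
(231, 90, 14, 54)
(332, 0, 43, 63)
```

```bash
python3 -m creep '[{"translation":[-5,-60,3],"angular":[0,0,0],"jaw":0.6},{"translation":[-10,-120,3],"angular":[0,0,0],"jaw":0.6},{"translation":[-15,-180,3],"angular":[0,0,0],"jaw":0.6},{"translation":[-20,-240,3],"angular":[0,0,0],"jaw":0.6},{"translation":[-25,-300,3],"angular":[0,0,0],"jaw":0.6},{"translation":[-30,-360,3],"angular":[0,0,0],"jaw":0.6},{"translation":[-35,-420,3],"angular":[0,0,0],"jaw":0.6},{"translation":[-40,-480,3],"angular":[0,0,0],"jaw":0.6}]'
python3 -m creep '[{"translation":[-5,-60,0],"angular":[0,0,0],"jaw":0.6},{"translation":[-8,-120,0],"angular":[0,0,0],"jaw":0.6},{"translation":[-10,-170,0],"angular":[0,0,0],"jaw":0.6},{"translation":[-10,-184,0],"angular":[0,0,0],"jaw":0.6},{"translation":[-10,-184,0],"angular":[0,0,0],"jaw":0.6},{"translation":[-10,-184,0],"angular":[0,0,0],"jaw":0.6},{"translation":[-10,-184,0],"angular":[0,0,0],"jaw":0.6},{"translation":[-10,-184,0],"angular":[0,0,0],"jaw":0.6}]'
python3 - <<'E'
from h import *
a=pic('wrist','w12');plan([450,-330,300])
for n,z in(('rod_grip',135),('stand_seat',100),('guard_top',115),('switch_tip',66)):
    for r in ctrl.look_for('wrist',n)[:2]: q=r['rect'];print(n,r['score'],q,at('wrist',(q[0]+q[2])/2,(q[1]+q[3])/2,z))
E
```

```text
t: 33.4
ee_pos: [437.9, -149.0, 295.8]
orientation: [-0.001, -3.139, -0.001]
ft_force: [1.0, -0.2, -0.3]
width: 53.0
grasp_force: 0.0
t: 34.4
ee_pos: [449.0, -330.2, 297.5]
orientation: [-0.001, 3.141, -0.0]
ft_force: [0.5, 0.4, -0.2]
width: 52.9
grasp_force: 0.0
T [-1.   0.4 -2.5] A [-0.  0.  0.] t 34.45 [ 449.    -330.435  297.513]
rod_grip 0.64 [158.4, 123.1, 177.3, 256.6] [ 465.279 -419.017  135.   ]
stand_seat 0.88 [151.9, 108.9, 212.4, 225.0] [ 448.873 -410.471  100.   ]
stand_seat 0.18 [466.3, 126.7, 487.9, 171.2] [428.564 -83.042 100.   ]
guard_top 0.83 [255.2, 235.5, 384.7, 377.9] [ 622.395 -247.972  115.   ]
guard_top 0.66 [298.6, 118.1, 448.4, 198.5] [ 436.006 -202.163  115.   ]
switch_tip 0.84 [289.7, 294.5, 309.9, 315.2] [ 655.565 -264.863   66.   ]
```

```bash
python3 -c "
import cv2
im=cv2.imread('pics/w12.png');cv2.imwrite('pics/w12b.png',cv2.resize(im,(800,600),interpolation=cv2.INTER_CUBIC))"
```

```text
(no output)
```

View pics/w12b.png

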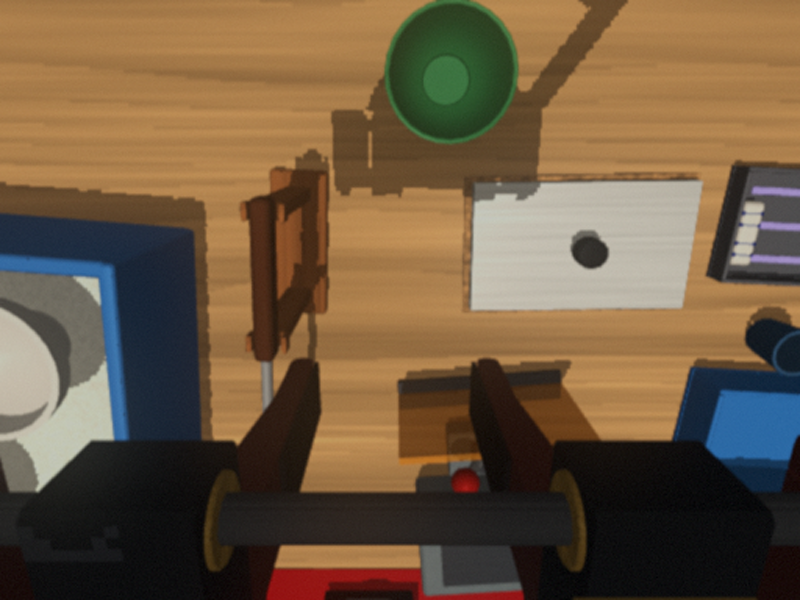

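Run:
```python
from h import *
s=1.5625
for n,u,v,z in[('g0',262,198,145),('g1',265,358,145),('bar',267,400,139),('gl0',251,270,145),('gr0',277,270,145),('gdTL',400,462,115),('gdTR',603,440,115),('baseL',399,382,3),('baseR',560,372,3),('ball',466,481,66),('unitL',419,480,80),('barrel',466,455,30)]:print(n,at('wrist',u/s,v/s,z))
im=pic('top','top1')
for n,z in(('guard_top',115),('switch_tip',66),('rod_grip',135)):
    for r in ctrl.look_for('top',n)[:2]: q=r['rect'];print(n,r['score'],q)
# top-view unit/guard px from first pic (1.5x)
for n,u,v,z in[('guard TL',447,267,115),('guard TR',538,263,115),('ball',502,235,66),('unitBL',455,217,80),('unitBR',524,214,80),('unitTL',453,178,80),('unitTR',523,175,80)]:print(n,at('top',u/1.5,v/1.5,z))
```

```text
g0 [ 399.526 -411.935  145.   ]
g1 [ 504.852 -418.125  145.   ]
bar [ 539.36  -420.804  139.   ]
gl0 [ 444.418 -422.39   145.   ]
gr0 [ 444.425 -405.934  145.   ]
gdTL [ 606.447 -327.343  115.   ]
gdTR [ 586.77  -170.724  115.   ]
baseL [ 592.763 -327.224    3.   ]
baseR [ 582.04  -169.702    3.   ]
ball [ 660.533 -266.861   66.   ]
unitL [ 649.049 -310.269   80.   ]
barrel [ 657.641 -262.168   30.   ]
guard_top 0.57 [296.8, 115.8, 363.2, 182.3]
rod_grip 0.78 [393.9, 169.7, 400.7, 236.8]
rod_grip 0.44 [245.3, 217.4, 254.3, 241.9]
guard TL [ 591.725 -153.787  115.   ]
guard TR [ 603.23  -321.379  115.   ]
ball [ 661.323 -265.218   66.   ]
unitBL [ 691.435 -171.858   80.   ]
unitBR [ 700.583 -303.818   80.   ]
unitTL [ 766.746 -166.827   80.   ]
unitTR [ 776.103 -301.229   80.   ]
```

```bash
python3 -m creep '[{"translation":[-8,-30,0],"angular":[0,0,0.02],"jaw":0.5},{"translation":[-16,-60,0],"angular":[0,0,0.059],"jaw":0.5},{"translation":[-23.2,-85.8,20],"angular":[0,0,0.059],"jaw":0.5},{"translation":[-23.2,-85.8,60],"angular":[0,0,0.059],"jaw":0.5},{"translation":[-23.2,-85.8,77],"angular":[0,0,0.059],"jaw":0.5},{"translation":[-23.2,-85.8,77],"angular":[0,0,0.059],"jaw":0.5},{"translation":[-23.2,-85.8,77],"angular":[0,0,0.059],"jaw":0.5},{"translation":[-23.2,-85.8,77],"angular":[0,0,0.059],"jaw":0.5}]'
python3 - <<'E'
from h import *
im=pic('wrist','w13');plan([472.2,-416.2,120],-.059)
for x in(-45,-20,0,20,45):print(x,[proj('wrist',[452.2+x-dy*.0,-415-x*.059+dy,145]).round() for dy in(-7,7)])
for n in('rod_grip','stand_seat'):
    for r in ctrl.look_for('wrist',n)[:2]:print(n,r['score'],r['rect'])
g=cv2.cvtColor(im,cv2.COLOR_RGB2GRAY)
for v in(70,110,150,190): print(v,g[v,215:300:2].tolist())
E
```

```text
t: 35.85
ee_pos: [472.6, -417.3, 221.8]
orientation: [0.093, 3.138, -0.003]
ft_force: [0.1, 0.3, -0.1]
width: 43.7
grasp_force: 0.0
T [  0.6   1.2 101.7] A [-0.002  0.002 -0.001] t 35.9 [ 472.504 -417.297  221.715]
-45 [array([245., 115.]), array([265., 114.])]
-20 [array([245., 150.]), array([264., 149.])]
0 [array([246., 177.]), array([264., 175.])]
20 [array([246., 202.]), array([264., 201.])]
45 [array([246., 231.]), array([264., 231.])]
rod_grip 0.72 [242.6, 97.8, 262.2, 312.4]
stand_seat 0.7 [233.5, 89.5, 278.4, 232.0]
70 [140, 141, 141, 114, 85, 81, 83, 79, 81, 79, 80, 80, 78, 77, 78, 79, 78, 76, 78, 78, 84, 83, 84, 82, 82, 82, 82, 80, 81, 80, 80, 78, 78, 77, 78, 77, 77, 78, 79, 79, 77, 79, 80]
110 [83, 86, 84, 83, 105, 147, 146, 134, 62, 58, 57, 54, 47, 50, 35, 32, 33, 35, 33, 33, 35, 30, 31, 40, 52, 46, 53, 51, 49, 51, 65, 74, 78, 75, 75, 76, 77, 76, 78, 77, 77, 78, 79]
150 [155, 155, 157, 158, 155, 155, 153, 154, 123, 101, 107, 105, 105, 102, 64, 34, 38, 39, 40, 38, 35, 39, 33, 35, 51, 52, 50, 80, 96, 86, 136, 146, 143, 146, 146, 146, 146, 143, 146, 145, 147, 146, 145]
190 [145, 145, 147, 146, 146, 147, 143, 145, 144, 100, 108, 108, 104, 103, 83, 39, 40, 41, 40, 40, 40, 42, 41, 40, 51, 68, 88, 89, 98, 90, 138, 148, 146, 144, 147, 148, 148, 148, 149, 149, 149, 150, 150]
```

```bash
python3 -m creep '[{"translation":[0,0,30],"angular":[0,0,0],"jaw":0.5},{"translation":[0,0,70],"angular":[0,0,0],"jaw":0.5},{"translation":[0,0,95],"angular":[0,0,0],"jaw":0.5},{"translation":[0,0,101.5],"angular":[0,0,0],"jaw":0.5},{"translation":[0,0,101.5],"angular":[0,0,0],"jaw":0.5},{"translation":[0,0,101.5],"angular":[0,0,0],"jaw":0},{"translation":[0,0,101.5],"angular":[0,0,0],"jaw":0},{"translation":[0,0,101.5],"angular":[0,0,0],"jaw":0}]'
python3 -m creep '[{"translation":[0,0,0],"angular":[0,0,0],"jaw":0},{"translation":[0,0,0],"angular":[0,0,0],"jaw":0},{"translation":[0,0,-5],"angular":[0,0,0],"jaw":0},{"translation":[0,0,-20],"angular":[0,0,0],"jaw":0},{"translation":[0,0,-50],"angular":[0,0,0],"jaw":0},{"translation":[0,0,-90],"angular":[0,0,0],"jaw":0},{"translation":[0,0,-100],"angular":[0,0,0],"jaw":0},{"translation":[0,0,-100],"angular":[0,0,0],"jaw":0}]'
python3 - <<'E'
from rel import *
pic('wrist','w14');s=ctrl.get_obs();print(s['ee_pos'],s['ft_force'],s['width'])
for r in ctrl.look_for('wrist','rod_grip')[:2]:print(r['score'],r['rect'])
a=[*s['ee_pos'],-.059]
rel(a,[522.4,-304.1,215,.069]);
E
```

```text
t: 37.0
ee_pos: [472.2, -417.2, 119.4]
orientation: [0.094, 3.139, -0.001]
ft_force: [-0.6, -0.3, -0.5]
width: 17.3
grasp_force: 0.0
t: 38.0
ee_pos: [472.0, -417.0, 219.1]
orientation: [0.094, 3.139, -0.001]
ft_force: [-0.7, -0.3, -2.9]
width: 13.7
grasp_force: 30.0
[ 471.501 -416.53   217.965] [-0.715  0.846 -2.147] 13.845002337817201
0.82 [235.8, 110.3, 269.4, 383.5]
 [-44.2 115.2   3. ] Az -0.128
```

```bash
python3 -m creep '[{"translation":[-8,20,0],"angular":[0,0,-0.02],"jaw":0},{"translation":[-16,45,0],"angular":[0,0,-0.05],"jaw":0},{"translation":[-26,70,0],"angular":[0,0,-0.08],"jaw":0},{"translation":[-36,95,0],"angular":[0,0,-0.11],"jaw":0},{"translation":[-44.2,115.2,0],"angular":[0,0,-0.128],"jaw":0},{"translation":[-44.2,115.2,0],"angular":[0,0,-0.128],"jaw":0},{"translation":[-44.2,115.2,0],"angular":[0,0,-0.128],"jaw":0},{"translation":[-44.2,115.2,0],"angular":[0,0,-0.128],"jaw":0}]'
python3 - <<'E'
from h import *
a=pic('top','top2');b=pic('scene','scene2');plan([522.4,-304.1,142],.069)
s=ctrl.get_obs();p=s['ee_pos']
d=np.array([np.cos(.069),np.sin(.069),0])
for c in('top','scene'):
    for nm,q in(('bend',p+140*d+[0,0,15]),('tip',p+140*d+[0,0,15-105]),('ball',[660,-265.5,66])):print(c,nm,proj(c,q))
u=cv2.resize(a[100:210,280:420],None,fx=4,fy=4,interpolation=cv2.INTER_CUBIC);v=cv2.resize(b[140:270,70:230],None,fx=3.4,fy=3.4,interpolation=cv2.INTER_CUBIC)
cv2.imwrite('pics/c2.png',cv2.resize(np.hstack([cv2.copyMakeBorder(u,0,2,0,0,0),cv2.resize(v,(544,442))])[:,:,::-1],(800,320)))
for r in ctrl.look_for('scene','switch_tip')[:2]:print(r)
for r in ctrl.look_for('scene','rod_tip')[:2]:print(r)
E
```

```text
t: 39.1
ee_pos: [522.6, -305.2, 218.6]
orientation: [0.106, -3.14, 0.0]
ft_force: [0.2, -0.3, -2.3]
width: 13.7
grasp_force: 30.0
T [ 0.1  1.1 76.7] A [-0.    -0.    -0.002] t 39.2 [ 522.617 -305.185  218.697]
top bend [362.105 146.156]
top tip [350.827 153.085]
top ball [334.759 157.122]
scene bend [145.777 150.072]
scene tip [151.902 184.712]
scene ball [164.531 206.383]
{'rect': [161.8, 200.1, 167.4, 216.2], 'score': 0.5}
{'rect': [143.3, 114.8, 192.4, 183.9], 'score': 0.64}
{'rect': [152.8, 138.0, 187.2, 182.8], 'score': 0.38}
```

View pics/c2.png

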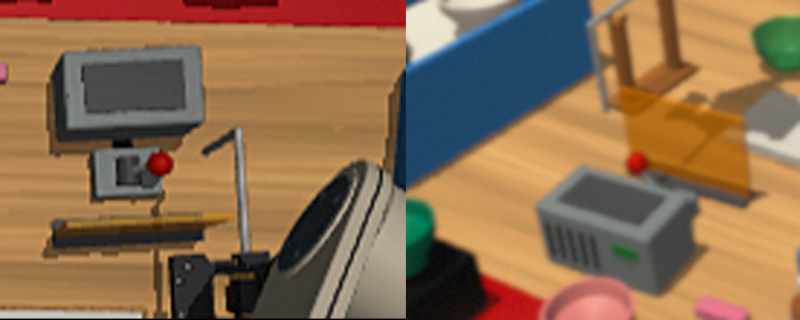

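```bash
python3 -m creep '[{"translation":[0,1,20],"angular":[0,0,0],"jaw":0},{"translation":[0,1,45],"angular":[0,0,0],"jaw":0},{"translation":[0,1,65],"angular":[0,0,0],"jaw":0},{"translation":[0,1,76],"angular":[0,0,0],"jaw":0},{"translation":[0,1,76],"angular":[0,0,0],"jaw":0},{"translation":[0,1,76],"angular":[0,0,0],"jaw":0},{"translation":[0,1,76],"angular":[0,0,0],"jaw":0},{"translation":[0,1,76],"angular":[0,0,0],"jaw":0}]'
python3 -m creep '[{"translation":[0,7,0],"angular":[0,0,0],"jaw":0},{"translation":[0,14,0],"angular":[0,0,0],"jaw":0},{"translation":[0,21,0],"angular":[0,0,0],"jaw":0},{"translation":[0,28,0],"angular":[0,0,0],"jaw":0},{"translation":[0,35,0],"angular":[0,0,0],"jaw":0},{"translation":[0,42,0],"angular":[0,0,0],"jaw":0},{"translation":[0,48,0],"angular":[0,0,0],"jaw":0},{"translation":[0,52,0],"angular":[0,0,0],"jaw":0}]'
python3 - <<'E'
from h import *
pic('top','top3');pic('scene','scene3')
for c in('top','scene'):
    for r in ctrl.look_for(c,'switch_tip')[:2]:q=r['rect'];print(c,r['score'],(q[0]+q[2])/2,(q[1]+q[3])/2)
    print(proj(c,[660,-265.5,66]),proj(c,[656.7,-217.6,66]))
E
```

```text
t: 40.3
ee_pos: [523.2, -303.7, 143.4]
orientation: [-0.107, 3.139, -0.001]
ft_force: [-1.2, -0.6, -1.5]
width: 14.1
grasp_force: 30.0
t: 41.3
ee_pos: [519.2, -251.2, 142.6]
orientation: [0.108, -3.139, -0.0]
ft_force: [0.8, -1.7, -1.5]
width: 13.7
grasp_force: 30.0
top 0.67 120.1 185.05
top 0.55 322.3 157.0
[334.759 157.122] [318.239 157.841]
scene 0.39 176.39999999999998 210.35
[164.531 206.383] [179.568 210.773]
```

```bash
python3 -m creep '[{"translation":[0,3,0],"angular":[0,0,0],"jaw":0},{"translation":[0,6,0],"angular":[0,0,0],"jaw":0},{"translation":[0,8,0],"angular":[0,0,0],"jaw":0},{"translation":[0,10,0],"angular":[0,0,0],"jaw":0},{"translation":[0,11,0],"angular":[0,0,0],"jaw":0},{"translation":[0,11,0],"angular":[0,0,0],"jaw":0},{"translation":[0,11,0],"angular":[0,0,0],"jaw":0},{"translation":[0,11,0],"angular":[0,0,0],"jaw":0}]'
python3 - <<'E'
from h import *
s=ctrl.get_obs();print(s['ft_force'])
pic('top','top4');pic('scene','scene4')
for c in('top','scene'):
    for r in ctrl.look_for(c,'switch_tip')[:2]:q=r['rect'];print(c,r['score'],(q[0]+q[2])/2,(q[1]+q[3])/2)
E
```

```text
t: 42.5
ee_pos: [518.6, -240.9, 142.8]
orientation: [-0.107, 3.14, -0.0]
ft_force: [-0.5, -4.1, -0.8]
width: 13.9
grasp_force: 30.4
[-0.459 -4.089 -0.82 ]
scene 0.47 238.25 196.9
scene 0.28 400.7 266.85
```

```bash
python3 -m creep '[{"translation":[0,-3,0],"angular":[0,0,0],"jaw":0},{"translation":[0,-8,0],"angular":[0,0,0],"jaw":0},{"translation":[0,-12,0],"angular":[0,0,0],"jaw":0},{"translation":[0,-12,-20],"angular":[0,0,0],"jaw":0},{"translation":[0,-12,-50],"angular":[0,0,0],"jaw":0},{"translation":[0,-12,-60],"angular":[0,0,0],"jaw":0},{"translation":[0,-12,-60],"angular":[0,0,0],"jaw":0},{"translation":[0,-12,-60],"angular":[0,0,0],"jaw":0}]'
python3 - <<'E'
from h import *
def red(im):
    hsv=cv2.cvtColor(im,cv2.COLOR_RGB2HSV);m=(((hsv[:,:,0]<5)|(hsv[:,:,0]>175))&(hsv[:,:,1]>170)&(hsv[:,:,2]>60)).astype('u1')
    n,_,st,c=cv2.connectedComponentsWithStats(m);return [(st[i][4],c[i].round(1).tolist()) for i in range(1,n) if st[i][4]>8 and 300<c[i][0]<360 and 120<c[i][1]<200]
print(red(cv2.imread('pics/top0.png')[:,:,::-1]),red(pic('top','top5')))
for f in('top0','top5'):
    i=cv2.imread(f'pics/{f}.png').astype(int);print(i[225,180:255:15].tolist(),i[100:140,300:350].mean())
s=ctrl.get_obs();print(s['ee_pos'],s['t'])
E
```

```text
t: 43.7
ee_pos: [518.7, -252.3, 201.6]
orientation: [0.107, -3.138, -0.002]
ft_force: [0.6, -0.2, -2.0]
width: 13.8
grasp_force: 30.0
[(np.int32(53), [334.6, 156.2])] [(np.int32(56), [318.4, 157.2])]
[[82, 134, 180], [173, 184, 184], [175, 185, 185], [162, 171, 170], [177, 185, 185]] 92.50083333333333
[[86, 140, 187], [108, 101, 98], [166, 162, 164], [204, 199, 198], [100, 102, 105]] 96.547
[ 518.738 -252.321  201.555] 43.75
```

```bash
python3 -m creep '[{"translation":[0,10,0],"angular":[0,0,0],"jaw":0},{"translation":[0,25,0],"angular":[0,0,0],"jaw":0},{"translation":[0,40,0],"angular":[0,0,0],"jaw":0},{"translation":[0,52,0],"angular":[0,0,0],"jaw":0},{"translation":[0,56,0],"angular":[0,0,0],"jaw":0},{"translation":[0,56,0],"angular":[0,0,0],"jaw":0},{"translation":[0,56,0],"angular":[0,0,0],"jaw":0},{"translation":[0,56,0],"angular":[0,0,0],"jaw":0}]'
python3 -m creep '[{"translation":[0,0,10],"angular":[0,0,0],"jaw":0},{"translation":[0,0,25],"angular":[0,0,0],"jaw":0},{"translation":[0,0,45],"angular":[0,0,0],"jaw":0},{"translation":[0,0,57],"angular":[0,0,0],"jaw":0},{"translation":[0,0,59],"angular":[0,0,0],"jaw":0},{"translation":[0,0,59],"angular":[0,0,0],"jaw":0},{"translation":[0,0,59],"angular":[0,0,0],"jaw":0},{"translation":[0,0,59],"angular":[0,0,0],"jaw":0}]'
python3 -m creep '[{"translation":[0,0,0],"angular":[0,0,0],"jaw":0},{"translation":[0,0,0],"angular":[0,0,0],"jaw":0},{"translation":[0,0,0],"angular":[0,0,0],"jaw":0},{"translation":[0,0,0],"angular":[0,0,0],"jaw":0},{"translation":[0,0,0],"angular":[0,0,0],"jaw":0},{"translation":[0,0,0],"angular":[0,0,0],"jaw":0},{"translation":[0,0,0],"angular":[0,0,0],"jaw":0},{"translation":[0,0,0],"angular":[0,0,0],"jaw":0}]'
python3 -c "
from h import *
plan([0,0,0],.069);pic('top','top6')
from h import *
i=pic('top');hsv=cv2.cvtColor(i,cv2.COLOR_RGB2HSV);m=(((hsv[:,:,0]<5)|(hsv[:,:,0]>175))&(hsv[:,:,1]>170)&(hsv[:,:,2]>60)).astype('u1')
n,_,st,c=cv2.connectedComponentsWithStats(m);print([(st[k][4],c[k]) for k in range(1,n) if st[k][4]>8 and 300<c[k][0]<360 and 120<c[k][1]<200])"
```

```text
t: 44.75
ee_pos: [515.6, -197.2, 202.7]
orientation: [-0.106, 3.14, -0.0]
ft_force: [1.1, -0.7, -1.2]
width: 13.9
grasp_force: 30.0
t: 45.75
ee_pos: [515.9, -197.0, 144.3]
orientation: [-0.107, 3.139, -0.001]
ft_force: [-0.3, 0.3, -1.5]
width: 13.7
grasp_force: 30.0
t: 46.75
ee_pos: [515.6, -196.8, 143.7]
orientation: [0.107, -3.14, -0.0]
ft_force: [-0.1, -1.1, -2.0]
width: 13.9
grasp_force: 30.0
T [500.9 231.5 143.7] A [ 0.    -0.    -0.001] t 46.75 [ 515.566 -196.825  143.7  ]
[(np.int32(54), array([318.574, 157.278]))]
```

```bash
python3 -m creep '[{"translation":[0,-7,0],"angular":[0,0,0],"jaw":0},{"translation":[0,-14,0],"angular":[0,0,0],"jaw":0},{"translation":[0,-21,0],"angular":[0,0,0],"jaw":0},{"translation":[0,-28,0],"angular":[0,0,0],"jaw":0},{"translation":[0,-35,0],"angular":[0,0,0],"jaw":0},{"translation":[0,-42,0],"angular":[0,0,0],"jaw":0},{"translation":[0,-47,0],"angular":[0,0,0],"jaw":0},{"translation":[0,-50,0],"angular":[0,0,0],"jaw":0}]'
python3 -m creep '[{"translation":[0,-3,0],"angular":[0,0,0],"jaw":0},{"translation":[0,-6,0],"angular":[0,0,0],"jaw":0},{"translation":[0,-8,0],"angular":[0,0,0],"jaw":0},{"translation":[0,-9,0],"angular":[0,0,0],"jaw":0},{"translation":[0,-10,0],"angular":[0,0,0],"jaw":0},{"translation":[0,-10,0],"angular":[0,0,0],"jaw":0},{"translation":[0,-10,0],"angular":[0,0,0],"jaw":0},{"translation":[0,-10,0],"angular":[0,0,0],"jaw":0}]'
cat > red.py <<'E'
from h import *
i=pic('top');hsv=cv2.cvtColor(i,cv2.COLOR_RGB2HSV);m=(((hsv[:,:,0]<5)|(hsv[:,:,0]>175))&(hsv[:,:,1]>170)&(hsv[:,:,2]>60)).astype('u1')
n,_,st,c=cv2.connectedComponentsWithStats(m);print([(st[k][4],c[k]) for k in range(1,n) if st[k][4]>8 and 300<c[k][0]<360 and 120<c[k][1]<200])
E
python3 red.py
```

```text
t: 47.85
ee_pos: [519.0, -247.1, 143.7]
orientation: [-0.107, 3.14, -0.0]
ft_force: [-0.2, 1.9, -0.2]
width: 13.7
grasp_force: 30.0
t: 48.85
ee_pos: [519.6, -256.7, 143.7]
orientation: [0.107, -3.14, -0.0]
ft_force: [0.1, 1.7, -2.4]
width: 14.1
grasp_force: 30.0
[(np.int32(18), array([331.944, 157.167]))]
```

```bash
python3 -m creep '[{"translation":[0,-2,0],"angular":[0,0,0],"jaw":0},{"translation":[0,-3,0],"angular":[0,0,0],"jaw":0},{"translation":[0,-4,0],"angular":[0,0,0],"jaw":0},{"translation":[0,-4,0],"angular":[0,0,0],"jaw":0},{"translation":[0,-4,0],"angular":[0,0,0],"jaw":0},{"translation":[0,-4,0],"angular":[0,0,0],"jaw":0},{"translation":[0,-4,0],"angular":[0,0,0],"jaw":0},{"translation":[0,-4,0],"angular":[0,0,0],"jaw":0}]'
```

```text
t: 49.9
ee_pos: [519.9, -260.6, 143.7]
orientation: [0.107, -3.14, -0.0]
ft_force: [-0.5, 2.3, -2.1]
width: 13.9
grasp_force: 30.0
```

```bash
python3 -m creep '[{"translation":[0,4,0],"angular":[0,0,0],"jaw":0},{"translation":[0,10,0],"angular":[0,0,0],"jaw":0},{"translation":[0,12,0],"angular":[0,0,0],"jaw":0},{"translation":[0,12,-20],"angular":[0,0,0],"jaw":0},{"translation":[0,12,-50],"angular":[0,0,0],"jaw":0},{"translation":[0,12,-75],"angular":[0,0,0],"jaw":0},{"translation":[0,12,-75],"angular":[0,0,0],"jaw":0},{"translation":[0,12,-75],"angular":[0,0,0],"jaw":0}]'
python3 red.py
python3 -c "
from rel import *
s=ctrl.get_obs();print(s['ee_pos'],s['orientation'])
rel([*s['ee_pos'],.069],[472.2,-417.2,219,-.059])"
```

```text
t: 50.9
ee_pos: [518.6, -248.4, 217.8]
orientation: [0.107, -3.139, -0.001]
ft_force: [-0.4, -1.1, -2.2]
width: 13.3
grasp_force: 30.0
[(np.int32(48), array([334.271, 156.188]))]
[ 518.429 -248.357  217.504] [ 0.107 -3.138 -0.001]
 [  57.8 -165.3   -1.5] Az 0.128
```

```bash
python3 -m creep '[{"translation":[7,-20,0],"angular":[0,0,0.015],"jaw":0},{"translation":[15,-42,0],"angular":[0,0,0.03],"jaw":0},{"translation":[23,-65,0],"angular":[0,0,0.05],"jaw":0},{"translation":[31,-88,0],"angular":[0,0,0.07],"jaw":0},{"translation":[39,-112,0],"angular":[0,0,0.09],"jaw":0},{"translation":[48,-137,0],"angular":[0,0,0.11],"jaw":0},{"translation":[57.8,-165.3,0],"angular":[0,0,0.128],"jaw":0},{"translation":[57.8,-165.3,0],"angular":[0,0,0.128],"jaw":0}]'
python3 - <<'E'
from h import *
a=cv2.imread('pics/w14.png')[:,:,::-1];b=pic('wrist','w15');plan([472.2,-417.2,119.4],-.059)
ga=cv2.cvtColor(a,cv2.COLOR_RGB2GRAY);gb=cv2.cvtColor(b,cv2.COLOR_RGB2GRAY)
for v in(115,130,150,180,210,240):
    print(v,ga[v,225:285:2].tolist());print('   ',gb[v,225:285:2].tolist())
for r in ctrl.look_for('wrist','rod_grip')[:1]:print(r)
E
```

```text
t: 51.95
ee_pos: [471.3, -419.9, 217.7]
orientation: [-0.099, -3.139, -0.0]
ft_force: [0.0, 0.2, -1.9]
width: 13.7
grasp_force: 30.0
T [-0.6  1.4 98.3] A [ 0.001 -0.001 -0.003] t 52.0 [ 471.605 -418.655  217.665]
115 [153, 151, 138, 95, 67, 60, 54, 41, 36, 35, 31, 36, 34, 31, 31, 33, 32, 35, 31, 32, 38, 56, 60, 57, 54, 77, 81, 84, 83, 83]
    [152, 150, 150, 141, 68, 61, 56, 51, 37, 35, 34, 35, 34, 34, 34, 33, 34, 31, 31, 30, 37, 55, 46, 58, 55, 54, 63, 83, 84, 84]
130 [122, 150, 144, 72, 67, 62, 34, 39, 38, 37, 38, 38, 38, 37, 37, 36, 35, 34, 36, 36, 32, 31, 48, 56, 53, 87, 93, 89, 92, 92]
    [91, 92, 93, 122, 75, 60, 38, 37, 36, 37, 38, 39, 39, 39, 36, 37, 35, 37, 35, 34, 34, 32, 42, 49, 57, 55, 75, 92, 89, 92]
150 [163, 161, 163, 111, 110, 103, 40, 37, 40, 37, 40, 36, 39, 39, 40, 37, 39, 40, 37, 37, 34, 34, 49, 57, 69, 149, 155, 157, 157, 154]
    [162, 160, 163, 162, 126, 108, 57, 39, 38, 40, 41, 41, 39, 41, 37, 38, 41, 36, 39, 37, 37, 35, 44, 50, 70, 91, 109, 164, 161, 161]
180 [149, 148, 149, 137, 104, 111, 56, 37, 40, 40, 42, 43, 41, 40, 41, 38, 39, 39, 40, 37, 38, 35, 54, 95, 84, 140, 151, 152, 150, 151]
    [145, 144, 146, 147, 141, 104, 64, 43, 42, 44, 41, 42, 41, 44, 42, 40, 40, 41, 39, 38, 41, 38, 57, 88, 102, 85, 122, 150, 148, 148]
210 [151, 150, 151, 151, 151, 149, 92, 37, 40, 37, 40, 41, 40, 41, 37, 40, 39, 41, 37, 38, 34, 49, 104, 149, 147, 144, 146, 145, 144, 144]
    [154, 154, 155, 153, 152, 154, 112, 36, 39, 39, 41, 41, 40, 40, 42, 37, 38, 39, 37, 35, 35, 43, 127, 146, 149, 148, 149, 147, 146, 148]
240 [38, 34, 36, 38, 36, 34, 29, 34, 37, 33, 33, 38, 35, 35, 35, 37, 33, 36, 34, 36, 33, 29, 29, 34, 35, 34, 35, 36, 33, 50]
    [38, 34, 35, 38, 34, 34, 30, 35, 33, 34, 36, 35, 35, 33, 34, 31, 34, 34, 32, 33, 33, 31, 32, 36, 35, 37, 32, 36, 32, 49]
{'rect': [235.5, 111.3, 270.2, 382.1], 'score': 0.7}
```

```bash
python3 -m creep '[{"translation":[0,0.5,20],"angular":[0,0,0],"jaw":0},{"translation":[0,0.5,50],"angular":[0,0,0],"jaw":0},{"translation":[0,0.5,68],"angular":[0,0,0],"jaw":0},{"translation":[0,0.5,75],"angular":[0,0,0],"jaw":0},{"translation":[0,0.5,75],"angular":[0,0,0],"jaw":0},{"translation":[0,0.5,75],"angular":[0,0,0],"jaw":0},{"translation":[0,0.5,75],"angular":[0,0,0],"jaw":0},{"translation":[0,0.5,75],"angular":[0,0,0],"jaw":0}]'
python3 -c "
from h import *
plan([472.2,-417.2,119.4],-.059)"
```

```text
t: 53.05
ee_pos: [473.0, -417.3, 144.3]
orientation: [0.094, 3.139, -0.001]
ft_force: [-0.4, 0.5, -2.3]
width: 14.0
grasp_force: 30.0
T [ 0.8  0.  24.9] A [-0.001  0.001 -0.001] t 53.05 [ 472.971 -417.271  144.297]
```

Well aligned; lower into the saddles.

```bash
python3 -m creep '[{"translation":[0.8,0,5],"angular":[0,0,0],"jaw":0},{"translation":[0.8,0,10],"angular":[0,0,0],"jaw":0},{"translation":[0.8,0,15],"angular":[0,0,0],"jaw":0},{"translation":[0.8,0,19],"angular":[0,0,0],"jaw":0},{"translation":[0.8,0,22],"angular":[0,0,0],"jaw":0},{"translation":[0.8,0,24],"angular":[0,0,0],"jaw":0},{"translation":[0.8,0,24.5],"angular":[0,0,0],"jaw":0},{"translation":[0.8,0,24.5],"angular":[0,0,0],"jaw":0}]'
```

```text
t: 54.05
ee_pos: [472.0, -417.1, 119.4]
orientation: [0.094, 3.14, -0.0]
ft_force: [-0.7, -1.1, -0.6]
width: 14.0
grasp_force: 30.0
```

```bash
python3 -m creep '[{"translation":[0,0,0],"angular":[0,0,0],"jaw":0.2},{"translation":[0,0,0],"angular":[0,0,0],"jaw":0.4},{"translation":[0,0,0],"angular":[0,0,0],"jaw":0.5},{"translation":[0,0,0],"angular":[0,0,0],"jaw":0.5},{"translation":[0,0,-30],"angular":[0,0,0],"jaw":0.5},{"translation":[0,0,-80],"angular":[0,0,0],"jaw":0.5},{"translation":[0,0,-120],"angular":[0,0,0],"jaw":0.5},{"translation":[0,0,-140],"angular":[0,0,-0.059],"jaw":0.5}]'
python3 - <<'E'
from h import *
im=pic('wrist','w16');plan([450,100,260])
for n in('rod_grip','stand_seat'):
    for r in ctrl.look_for('wrist',n)[:1]:print(n,r['score'],r['rect'])
for n,x,z in(('rear end',-55,145),('front end',55,145)):print(n,[proj('wrist',[452.2+x,-416-x*.059+d,z]).round() for d in(-7,7)])
g=cv2.cvtColor(im,cv2.COLOR_RGB2GRAY)
for v in(120,150,180): print(v,g[v,215:300:2].tolist())
E
```

```text
t: 55.05
ee_pos: [472.7, -417.7, 262.1]
orientation: [-0.001, 3.139, -0.004]
ft_force: [0.7, -0.8, 0.9]
width: 44.1
grasp_force: 0.0
T [ 21.6 518.3   1.7] A [-0.004  0.005  0.003] t 55.1 [ 473.337 -418.259  264.045]
rod_grip 0.9 [240.6, 99.2, 269.3, 311.7]
stand_seat 0.66 [233.8, 89.8, 279.4, 215.4]
rear end [array([250.,  99.]), array([268.,  99.])]
front end [array([244., 224.]), array([259., 224.])]
120 [79, 78, 79, 79, 78, 78, 77, 78, 78, 79, 67, 57, 57, 54, 52, 51, 51, 46, 31, 35, 35, 38, 36, 35, 34, 32, 43, 53, 52, 48, 58, 83, 80, 80, 82, 81, 81, 84, 83, 87, 83, 84, 84]
150 [142, 139, 142, 139, 140, 140, 140, 138, 139, 132, 95, 103, 101, 99, 99, 97, 90, 38, 37, 35, 37, 36, 37, 39, 35, 51, 67, 86, 91, 97, 137, 138, 139, 138, 139, 139, 139, 136, 137, 137, 136, 139, 139]
180 [139, 139, 141, 139, 138, 140, 139, 139, 139, 123, 99, 105, 101, 100, 88, 45, 42, 51, 56, 54, 55, 54, 51, 45, 71, 86, 85, 92, 99, 139, 139, 139, 139, 139, 140, 140, 141, 141, 141, 138, 139, 139, 140]
```

```bash
python3 -m creep '[{"translation":[3,60,0],"angular":[0,0,0],"jaw":0.3},{"translation":[6,120,0],"angular":[0,0,0],"jaw":0.1},{"translation":[9,180,0],"angular":[0,0,0],"jaw":0},{"translation":[12,240,0],"angular":[0,0,0],"jaw":0},{"translation":[15,300,0],"angular":[0,0,0],"jaw":0},{"translation":[18,360,0],"angular":[0,0,0],"jaw":0},{"translation":[20,420,0],"angular":[0,0,0],"jaw":0},{"translation":[22,480,0],"angular":[0,0,0],"jaw":0}]'
python3 -m creep '[{"translation":[0,60,0],"angular":[0,0,0],"jaw":0},{"translation":[10,120,0],"angular":[0,0,0],"jaw":0},{"translation":[40,180,0],"angular":[0,0,0],"jaw":0},{"translation":[80,230,0],"angular":[0,0,-0.05],"jaw":0},{"translation":[100,250,0],"angular":[0,0,-0.115],"jaw":0},{"translation":[100,250,0],"angular":[0,0,-0.115],"jaw":0},{"translation":[100,250,0],"angular":[0,0,-0.115],"jaw":0},{"translation":[100,250,0],"angular":[0,0,-0.115],"jaw":0}]'
python3 - <<'E'
from h import *
im=pic('wrist','w17');plan([321.6,341.6,52],.115)
for n,z in(('release_post',61),('mended_mid',50)):
    for r in ctrl.look_for('wrist',n)[:2]: q=r['rect'];print(n,r['score'],q,at('wrist',(q[0]+q[2])/2,(q[1]+q[3])/2,z))
hsv=cv2.cvtColor(im,cv2.COLOR_RGB2HSV);m=(((hsv[:,:,0]<6)|(hsv[:,:,0]>174))&(hsv[:,:,1]>150)).astype('u1')
for c in cv2.findContours(m,0,2)[0]:
    if cv2.contourArea(c)>30:print(cv2.boundingRect(c))
print('pred post top',proj('wrist',[320.9,312.3,78]),'bottom',proj('wrist',[320.9,312.3,44]))
E
```

```text
t: 56.2
ee_pos: [449.2, 64.8, 258.0]
orientation: [-0.004, -3.14, 0.0]
ft_force: [0.1, -1.1, 0.2]
width: 0.6
grasp_force: 0.0
t: 57.2
ee_pos: [351.2, 312.1, 258.9]
orientation: [0.176, -3.136, 0.001]
ft_force: [-0.3, 0.7, 0.5]
width: 0.5
grasp_force: 0.0
T [ 26.1  32.6 207. ] A [-0.    -0.    -0.003] t 57.25 [351.22  312.189 258.975]
release_post 0.66 [251.3, 133.0, 262.7, 192.5] [345.852 316.091  61.   ]
(482, 350, 30, 34)
(252, 138, 10, 54)
(365, 31, 40, 89)
pred post top [256.259 142.562] bottom [255.933 138.106]
```

```bash
python3 -m creep '[{"translation":[13,16,20],"angular":[0,0,0],"jaw":0},{"translation":[26,32.6,50],"angular":[0,0,0],"jaw":0},{"translation":[26,32.6,100],"angular":[0,0,0],"jaw":0},{"translation":[26,32.6,150],"angular":[0,0,0],"jaw":0},{"translation":[26,32.6,190],"angular":[0,0,0],"jaw":0},{"translation":[26,32.6,205],"angular":[0,0,0],"jaw":0},{"translation":[26,32.6,206],"angular":[0,0,0],"jaw":0},{"translation":[26,32.6,206],"angular":[0,0,0],"jaw":0}]'
python3 -m creep '[{"translation":[0,-5,0],"angular":[0,0,0],"jaw":0},{"translation":[0,-10,0],"angular":[0,0,0],"jaw":0},{"translation":[0,-15,0],"angular":[0,0,0],"jaw":0},{"translation":[0,-20,0],"angular":[0,0,0],"jaw":0},{"translation":[0,-25,0],"angular":[0,0,0],"jaw":0},{"translation":[0,-30,0],"angular":[0,0,0],"jaw":0},{"translation":[0,-34,0],"angular":[0,0,0],"jaw":0},{"translation":[0,-36,0],"angular":[0,0,0],"jaw":0}]'
```

```text
t: 58.35
ee_pos: [321.9, 343.2, 54.4]
orientation: [-0.179, 3.135, 0.002]
ft_force: [0.1, 1.0, -1.1]
width: 0.4
grasp_force: 0.0
t: 59.35
ee_pos: [325.3, 306.6, 53.3]
orientation: [-0.179, 3.136, 0.0]
ft_force: [0.4, 1.4, 0.6]
width: 0.3
grasp_force: 0.7
```

```bash
python3 -m creep '[{"translation":[-2,-3,0],"angular":[0,0,0],"jaw":0},{"translation":[-3,-6,0],"angular":[0,0,0],"jaw":0},{"translation":[-4,-9,0],"angular":[0,0,0],"jaw":0},{"translation":[-4,-12,0],"angular":[0,0,0],"jaw":0},{"translation":[-4,-15,0],"angular":[0,0,0],"jaw":0},{"translation":[-4,-18,0],"angular":[0,0,0],"jaw":0},{"translation":[-4,-20,0],"angular":[0,0,0],"jaw":0},{"translation":[-4,-20,0],"angular":[0,0,0],"jaw":0}]'
```

```text
t: 60.35
ee_pos: [331.9, 287.3, 53.7]
orientation: [-0.179, 3.136, 0.0]
ft_force: [-1.7, -0.5, 5.8]
width: 0.4
grasp_force: 3.9
```

```bash
python3 -m creep '[{"translation":[0,4,0],"angular":[0,0,0],"jaw":0},{"translation":[0,10,-5],"angular":[0,0,0],"jaw":0},{"translation":[0,15,-30],"angular":[0,0,0],"jaw":0},{"translation":[0,15,-80],"angular":[0,0,0],"jaw":0},{"translation":[0,15,-130],"angular":[0,0,0],"jaw":0.2},{"translation":[-20,15,-180],"angular":[0,0,0],"jaw":0.4},{"translation":[-60,15,-200],"angular":[0,0,0],"jaw":0.5},{"translation":[-70,15,-200],"angular":[0,0,0],"jaw":0.5}]'
python3 - <<'E'
from h import *
im=pic('wrist','w18');plan([587,353.5,44],.115)
hsv=cv2.cvtColor(im,cv2.COLOR_RGB2HSV);m=(((hsv[:,:,0]<6)|(hsv[:,:,0]>174))&(hsv[:,:,1]>150)).astype('u1')
for c in cv2.findContours(m,0,2)[0]:
    if cv2.contourArea(c)>30:print(cv2.boundingRect(c))
c,s=np.cos(.115),np.sin(.115);F=lambda x,y,z:[490.4+c*x-s*y,343.96+s*x+c*y,z]
print('post locked',proj('wrist',F(-172,-12,78)),'open',proj('wrist',F(-168,-45,78)))
for n,z in(('release_post',61),('mended_mid',50),('handle',50)):
    for r in ctrl.look_for('wrist',n)[:2]: q=r['rect'];print(n,r['score'],q,at('wrist',(q[0]+q[2])/2,(q[1]+q[3])/2,z))
E
```

```text
t: 61.35
ee_pos: [401.4, 311.0, 255.1]
orientation: [-0.178, 3.133, 0.003]
ft_force: [-0.9, 0.1, -0.1]
width: 36.8
grasp_force: 0.0
T [-189.7   21.7  209.7] A [ 0.     0.001 -0.002] t 61.4 [400.696 310.352 253.431]
(483, 350, 29, 34)
(225, 91, 21, 60)
(378, 0, 40, 75)
post locked [264.155  93.618] open [230.836  97.896]
release_post 0.93 [225.7, 87.2, 247.6, 153.7] [349.044 286.314  61.   ]
mended_mid 0.85 [259.9, 266.4, 282.3, 315.2] [556.846 350.583  50.   ]
handle 0.86 [223.9, 89.9, 264.6, 231.5] [391.461 298.182  50.   ]
handle 0.15 [33.8, 136.8, 58.1, 185.0] [417.35   75.085  50.   ]
```

```bash
python3 -m creep '[{"translation":[-50,6,0],"angular":[0,0,0],"jaw":0.45},{"translation":[-100,12,0],"angular":[0,0,0],"jaw":0.45},{"translation":[-150,18,20],"angular":[0,0,0],"jaw":0.45},{"translation":[-189.7,21.7,70],"angular":[0,0,0],"jaw":0.45},{"translation":[-189.7,21.7,110],"angular":[0,0,0],"jaw":0.45},{"translation":[-189.7,21.7,120],"angular":[0,0,0],"jaw":0.45},{"translation":[-189.7,21.7,120],"angular":[0,0,0],"jaw":0.45},{"translation":[-189.7,21.7,120],"angular":[0,0,0],"jaw":0.45}]'
python3 - <<'E'
from h import *
im=pic('wrist','w19');plan([587.2,353.5,44.5],.115)
for r in ctrl.look_for('wrist','mended_mid')[:2]: q=r['rect'];print(r['score'],q,at('wrist',(q[0]+q[2])/2,(q[1]+q[3])/2,50))
c,s=np.cos(.115),np.sin(.115);F=lambda x,y,z:[490.4+c*x-s*y,343.96+s*x+c*y,z]
for x in(40,120):print([proj('wrist',F(x,y,60)).round() for y in(-12,8)])
hsv=cv2.cvtColor(im,cv2.COLOR_RGB2HSV);m=((hsv[:,:,1]<60)&(hsv[:,:,2]>85)).astype('u1')*255
for v in(170,190,210,230):print(v,im[v,225:290:2].mean(1).astype(int).tolist())
E
```

```text
t: 62.55
ee_pos: [585.6, 354.1, 135.3]
orientation: [-0.18, 3.134, 0.002]
ft_force: [-0.0, 0.1, 0.4]
width: 39.6
grasp_force: 0.0
T [-1.1 -0.9 91. ] A [ 0.001  0.003 -0.   ] t 62.6 [585.78  354.118 135.515]
0.8 [236.8, 129.6, 267.2, 231.7] [571.584 351.476  50.   ]
[array([238., 128.]), array([266., 128.])]
[array([239., 231.]), array([265., 231.])]
170 [39, 41, 39, 40, 39, 41, 89, 88, 92, 100, 106, 106, 106, 107, 105, 107, 106, 105, 102, 97, 86, 89, 42, 40, 39, 40, 38, 41, 41, 39, 41, 37, 37]
190 [64, 54, 68, 71, 70, 66, 88, 86, 88, 95, 105, 109, 106, 108, 107, 109, 108, 107, 103, 96, 89, 124, 63, 68, 68, 68, 68, 66, 62, 66, 67, 64, 66]
210 [110, 111, 111, 111, 110, 110, 165, 143, 165, 175, 199, 197, 198, 198, 198, 196, 196, 192, 174, 140, 176, 153, 111, 112, 111, 110, 111, 110, 109, 110, 109, 109, 114]
230 [123, 126, 125, 125, 123, 126, 126, 125, 141, 165, 172, 172, 171, 172, 173, 172, 173, 167, 140, 127, 130, 131, 130, 130, 130, 133, 132, 130, 134, 134, 132, 135, 134]
```

```bash
python3 -m creep '[{"translation":[-1,-1,30],"angular":[0,0,0],"jaw":0.45},{"translation":[-1,-1,65],"angular":[0,0,0],"jaw":0.45},{"translation":[-1,-1,85],"angular":[0,0,0],"jaw":0.45},{"translation":[-1,-1,90.5],"angular":[0,0,0],"jaw":0.45},{"translation":[-1,-1,90.5],"angular":[0,0,0],"jaw":0.45},{"translation":[-1,-1,90.5],"angular":[0,0,0],"jaw":0.1},{"translation":[-1,-1,90.5],"angular":[0,0,0],"jaw":0.1},{"translation":[-1,-1,90.5],"angular":[0,0,0],"jaw":0.1}]'
python3 -m creep '[{"translation":[0,0,0],"angular":[0,0,0],"jaw":0.1},{"translation":[0,0,0],"angular":[0,0,0],"jaw":0.1},{"translation":[0,0,-10],"angular":[0,0,0],"jaw":0.1},{"translation":[0,0,-40],"angular":[0,0,0],"jaw":0.1},{"translation":[0,0,-80],"angular":[0,0,0],"jaw":0.1},{"translation":[0,0,-110],"angular":[0,0,0],"jaw":0.1},{"translation":[0,0,-130],"angular":[0,0,0],"jaw":0.1},{"translation":[0,0,-130],"angular":[0,0,0],"jaw":0.1}]'
python3 - <<'E'
from h import *
a=cv2.imread('pics/top1.png');hsv=cv2.cvtColor(a,cv2.COLOR_BGR2HSV)
m=((hsv[:,:,0]>100)&(hsv[:,:,0]<120)&(hsv[:,:,1]>120)).astype('u1')*255;m[:,:190]=0;m[:,290:]=0
for c in cv2.findContours(m,0,2)[0]:
    if cv2.contourArea(c)>600:
        w=np.array([at('top',u,v,50)[:2] for u,v in c[:,0]],'f4');print(cv2.boundingRect(c),cv2.minAreaRect(w),cv2.boxPoints(cv2.minAreaRect(w)))
plan([600,60,175],0)
E
```

```text
t: 63.65
ee_pos: [586.8, 352.8, 43.7]
orientation: [-0.179, 3.135, 0.001]
ft_force: [-1.2, -0.7, 4.9]
width: 19.9
grasp_force: 29.8
t: 64.65
ee_pos: [587.0, 352.9, 174.3]
orientation: [-0.179, 3.134, 0.002]
ft_force: [0.1, 0.0, -0.2]
width: 19.9
grasp_force: 29.8
(213, 144, 46, 41) ((634.6245727539062, 22.261425018310547), (128.42384338378906, 110.32842254638672), 86.64873504638672) [[575.801 -38.616]
 [685.941 -45.065]
 [693.448  83.139]
 [583.308  89.588]]
T [  20.4 -292.5   -1.1] A [0.001 0.003 0.114] t 64.65 [586.991 352.892 174.301]
```

```bash
python3 -m creep '[{"translation":[-4,-50,0],"angular":[0,0,0.03],"jaw":0.1},{"translation":[-8,-105,0],"angular":[0,0,0.06],"jaw":0.1},{"translation":[-13,-160,0],"angular":[0,0,0.1],"jaw":0.1},{"translation":[-18,-215,0],"angular":[0,0,0.13],"jaw":0.1},{"translation":[-22,-270,0],"angular":[0,0,0.16],"jaw":0.1},{"translation":[-25,-315,0],"angular":[0,0,0.173],"jaw":0.1},{"translation":[-27,-337,0],"angular":[0,0,0.173],"jaw":0.1},{"translation":[-27,-337,0],"angular":[0,0,0.173],"jaw":0.1}]'
python3 - <<'E'
from h import *
im=pic('wrist','w20');plan([652.6,21.2,75],-.058)
hsv=cv2.cvtColor(im,cv2.COLOR_RGB2HSV)
m=((hsv[:,:,0]>100)&(hsv[:,:,0]<120)&(hsv[:,:,1]>120)).astype('u1')*255
for c in cv2.findContours(m,0,2)[0]:
    if cv2.contourArea(c)>600:
        print(cv2.boundingRect(c)); p=cv2.approxPolyDP(c,4,True)[:,0]
        for u,v in p:print((u,v),at('wrist',u,v,50)[:2])
for r in ctrl.look_for('wrist','mended_mid')[:1]:print(r)
for u,v in((-55,-65),(-55,65),(55,65),(55,-65)):
    c,s=np.cos(-.058),np.sin(-.058);print('pred rim',proj('wrist',[634.6+c*u-s*v,22.3+s*u+c*v,50]).round())
E
```

```text
t: 65.65
ee_pos: [651.2, 19.9, 171.6]
orientation: [-0.095, -3.139, -0.0]
ft_force: [0.2, -0.2, -0.3]
width: 19.8
grasp_force: 29.8
T [-1.7  0.2 96.8] A [ 0.    -0.002 -0.001] t 65.7 [651.055  21.094 171.849]
(181, 105, 148, 121)
(np.int32(192), np.int32(107)) [579.17  -26.129]
(np.int32(197), np.int32(111)) [582.674 -22.289]
(np.int32(192), np.int32(115)) [585.698 -26.878]
(np.int32(197), np.int32(206)) [667.298 -31.606]
(np.int32(207), np.int32(207)) [668.819 -22.507]
(np.int32(206), np.int32(216)) [677.612 -24.329]
(np.int32(212), np.int32(219)) [680.928 -19.045]
(np.int32(188), np.int32(220)) [680.594 -41.514]
(np.int32(181), np.int32(144)) [609.589 -39.23 ]
(np.int32(187), np.int32(225)) [685.554 -43.045]
(np.int32(232), np.int32(224)) [687.056  -0.811]
(np.int32(232), np.int32(168)) [633.508   3.372]
(np.int32(239), np.int32(166)) [632.067   9.712]
(np.int32(232), np.int32(157)) [623.637   4.143]
(np.int32(240), np.int32(146)) [614.377  11.855]
(np.int32(266), np.int32(146)) [615.723  34.462]
(np.int32(276), np.int32(160)) [628.617  42.686]
(np.int32(268), np.int32(166)) [633.597  35.395]
(np.int32(275), np.int32(168)) [635.78   41.524]
(np.int32(274), np.int32(224)) [689.398  38.496]
(np.int32(321), np.int32(224)) [692.018  82.484]
(np.int32(327), np.int32(106)) [585.105  87.23 ]
{'rect': [230.3, 145.2, 275.5, 300.4], 'score': 0.96}
pred rim [175. 104.]
pred rim [330. 104.]
pred rim [322. 225.]
pred rim [183. 225.]
```

```bash
python3 -m creep '[{"translation":[-1.7,0,20],"angular":[0,0,0],"jaw":0.1},{"translation":[-1.7,0,50],"angular":[0,0,0],"jaw":0.1},{"translation":[-1.7,0,85],"angular":[0,0,0],"jaw":0.1},{"translation":[-1.7,0,115],"angular":[0,0,0],"jaw":0.1},{"translation":[-1.7,0,135],"angular":[0,0,0],"jaw":0.1},{"translation":[-1.7,0,148],"angular":[0,0,0],"jaw":0.1},{"translation":[-1.7,0,154],"angular":[0,0,0],"jaw":0.1},{"translation":[-1.7,0,156],"angular":[0,0,0],"jaw":0.1}]'
python3 -m creep '[{"translation":[0,0,1],"angular":[0,0,0],"jaw":0.1},{"translation":[0,0,2],"angular":[0,0,0],"jaw":0.1},{"translation":[0,0,3],"angular":[0,0,0],"jaw":0.1},{"translation":[0,0,4],"angular":[0,0,0],"jaw":0.1},{"translation":[0,0,5],"angular":[0,0,0],"jaw":0.1},{"translation":[0,0,5.5],"angular":[0,0,0],"jaw":0.1},{"translation":[0,0,5.5],"angular":[0,0,0],"jaw":0.1},{"translation":[0,0,5.5],"angular":[0,0,0],"jaw":0.1}]'
```

```text
t: 66.75
ee_pos: [653.6, 20.7, 17.0]
orientation: [0.092, 3.139, 0.0]
ft_force: [-0.3, -0.8, -0.6]
width: 19.6
grasp_force: 29.8
t: 67.75
ee_pos: [653.2, 20.7, 11.3]
orientation: [0.092, 3.14, -0.0]
ft_force: [-0.4, 0.2, -1.0]
width: 19.7
grasp_force: 29.8
```

```bash
python3 -m creep '[{"translation":[0,0,0.5],"angular":[0,0,0],"jaw":0.1},{"translation":[0,0,1],"angular":[0,0,0],"jaw":0.1},{"translation":[0,0,1.4],"angular":[0,0,0],"jaw":0.1},{"translation":[0,0,1.8],"angular":[0,0,0],"jaw":0.1},{"translation":[0,0,2],"angular":[0,0,0],"jaw":0.1},{"translation":[0,0,2],"angular":[0,0,0],"jaw":0.1},{"translation":[0,0,2],"angular":[0,0,0],"jaw":0.1},{"translation":[0,0,2],"angular":[0,0,0],"jaw":0.1}]'
```

```text
t: 68.75
ee_pos: [653.2, 20.7, 9.3]
orientation: [0.092, 3.14, -0.0]
ft_force: [-0.5, -0.1, -0.3]
width: 20.2
grasp_force: 29.8
```

```bash
python3 -m creep '[{"translation":[0,0,0.3],"angular":[0,0,0],"jaw":0.1},{"translation":[0,0,0.6],"angular":[0,0,0],"jaw":0.1},{"translation":[0,0,0.8],"angular":[0,0,0],"jaw":0.1},{"translation":[0,0,0.8],"angular":[0,0,0],"jaw":0.1},{"translation":[0,0,0.8],"angular":[0,0,0],"jaw":0.1},{"translation":[0,0,0.8],"angular":[0,0,0],"jaw":0.1},{"translation":[0,0,0.8],"angular":[0,0,0],"jaw":0.1},{"translation":[0,0,0.8],"angular":[0,0,0],"jaw":0.1}]'
```

```text
t: 69.75
ee_pos: [653.2, 20.7, 8.7]
orientation: [0.092, 3.14, -0.0]
ft_force: [-2.5, 0.2, 5.0]
width: 19.9
grasp_force: 29.8
```

Contact with the crate floor; release and retreat.

```bash
python3 -m creep '[{"translation":[0,0,0],"angular":[0,0,0],"jaw":0.35},{"translation":[0,0,0],"angular":[0,0,0],"jaw":0.4},{"translation":[0,0,0],"angular":[0,0,0],"jaw":0.4},{"translation":[0,0,0],"angular":[0,0,0],"jaw":0.4},{"translation":[0,0,-40],"angular":[0,0,0],"jaw":0.4},{"translation":[0,0,-100],"angular":[0,0,0],"jaw":0.4},{"translation":[0,0,-160],"angular":[0,0,0],"jaw":0.4},{"translation":[60,0,-210],"angular":[0,0,0],"jaw":0.4}]'
python3 -m creep '[{"translation":[60,10,-10],"angular":[0,0,0],"jaw":0.4},{"translation":[110,20,-50],"angular":[0,0,0],"jaw":0.4},{"translation":[130,30,-70],"angular":[0,0,0],"jaw":0.4},{"translation":[130,30,-70],"angular":[0,0,0],"jaw":0.4},{"translation":[130,30,-70],"angular":[0,0,0],"jaw":0.4},{"translation":[130,30,-70],"angular":[0,0,0],"jaw":0.4},{"translation":[130,30,-70],"angular":[0,0,0],"jaw":0.4},{"translation":[130,30,-70],"angular":[0,0,0],"jaw":0.4}]'
python3 - <<'E'
from h import *
pic('wrist','w21');pic('top','top9');print(ctrl.get_obs()['ee_pos'])
for cam in('wrist','top'):
  for n,z in(('mended_mid',15),('rest0_mid',13),('cup',22),('resin',42),('bowl',25),('rod_grip',135),('cover_knob',34),('release_post',61),('switch_tip',66)):
    for r in ctrl.look_for(cam,n)[:2]:
        q=r['rect'];print(cam,n,round(r['score'],2),np.array(q).round(),at(cam,(q[0]+q[2])/2,(q[1]+q[3])/2,z))
E
```

```text
t: 70.75
ee_pos: [608.2, 23.4, 211.9]
orientation: [0.093, 3.134, 0.0]
ft_force: [-0.3, 0.0, 0.2]
width: 35.2
grasp_force: 0.0
t: 71.75
ee_pos: [477.4, 60.9, 277.8]
orientation: [-0.093, -3.139, 0.0]
ft_force: [0.0, 0.5, -0.1]
width: 35.3
grasp_force: 0.0
[477.312  60.949 278.118]
wrist mended_mid 0.57 [222. 243. 241. 290.] [639.201  20.206  15.   ]
wrist rest0_mid 0.58 [174. 108. 192. 159.] [443.084 -27.595  13.   ]
wrist cup 0.62 [212. 188. 242. 231.] [547.202  21.449  22.   ]
wrist resin 0.68 [215. 346. 233. 367.] [776.89    0.132  42.   ]
wrist rod_grip 0.29 [  3. 232. 106. 382.] [ 609.101 -165.153  135.   ]
wrist cover_knob 0.79 [  0. 101. 161. 196.] [ 451.611 -153.507   34.   ]
wrist release_post 0.56 [443.   0. 474.  73.] [353.912 286.265  61.   ]
wrist switch_tip 0.91 [  5. 292.  51. 317.] [ 651.709 -252.157   66.   ]
top mended_mid 0.54 [229. 153. 239. 178.] [633.912  27.226  15.   ]
top rest0_mid 0.57 [136. 250. 144. 270.] [346.512 298.999  13.   ]
top rest0_mid 0.51 [228. 154. 239. 179.] [631.411  28.146  13.   ]
top cup 0.52 [232. 190. 241. 202.] [543.977  18.003  22.   ]
top resin 0.63 [237. 118. 248. 136.] [747.512   4.543  42.   ]
top resin 0.33 [260. 207. 329. 251.] [ 449.285 -155.762   42.   ]
top bowl 0.96 [322. 256. 358. 293.] [ 318.188 -293.92    25.   ]
top bowl 0.32 [388. 169. 398. 250.] [ 512.61  -450.244   25.   ]
top cover_knob 0.79 [268. 208. 334. 245.] [ 457.084 -175.017   34.   ]
top cover_knob 0.72 [248. 220. 254. 238.] [445.615 -28.057  34.   ]
top release_post 0.54 [298. 116. 361. 183.] [ 682.904 -250.425   61.   ]
top switch_tip 0.45 [328. 153. 340. 161.] [ 659.86  -263.153   66.   ]
```

Run:
```python
import rests
from h import *
im=cv2.imread('pics/w21.png')[:,:,::-1];rests.blobs(im,z=13)
```

```text
px [233. 270.] xy 643.9 19.7 len 76.9 19.1 axis yaw -0.072
px [478. 207.] xy 577.9 371.3 len 98.0 29.1 axis yaw 0.135
```

Run:
```python
from h import *
im=cv2.imread('pics/w21.png');hsv=cv2.cvtColor(im,cv2.COLOR_BGR2HSV)
m=((hsv[:,:,1]<60)&(hsv[:,:,2]>110)).astype('u1')*255;m[:60]=0;m[180:]=0;m[:,:165]=0;m[:,360:]=0
for c in cv2.findContours(m,0,2)[0]:
    if cv2.contourArea(c)>60:
        u,v,w,h=cv2.boundingRect(c);print((u,v,w,h),at('wrist',u+w/2,v+h/2,13))
```

```text
(194, 125, 103, 29) [455.49  52.67  13.  ]
(215, 125, 24, 6) [439.326  29.798  13.   ]
(193, 125, 19, 7) [438.103  -1.833  13.   ]
(175, 112, 17, 45) [444.306 -27.258  13.   ]
(187, 101, 19, 7) [407.854  -6.286  13.   ]
```

Run:
```python
from h import *
im=cv2.imread('pics/w21.png')
for v in(112,132,140): print(v,[(u,im[v,u].tolist()) for u in range(168,330,5)])
print(proj('wrist',[433,54,18]),proj('wrist',[440,102,18]))
```

```text
112 [(168, [85, 134, 178]), (173, [45, 49, 55]), (178, [96, 106, 114]), (183, [99, 110, 119]), (188, [69, 78, 85]), (193, [86, 88, 92]), (198, [92, 94, 98]), (203, [88, 91, 94]), (208, [47, 47, 51]), (213, [48, 48, 53]), (218, [48, 48, 51]), (223, [49, 49, 53]), (228, [48, 46, 49]), (233, [51, 50, 53]), (238, [63, 62, 65]), (243, [90, 98, 104]), (248, [91, 98, 104]), (253, [56, 56, 61]), (258, [46, 47, 49]), (263, [47, 46, 49]), (268, [44, 44, 47]), (273, [47, 45, 48]), (278, [88, 97, 102]), (283, [90, 99, 106]), (288, [85, 92, 97]), (293, [44, 45, 49]), (298, [45, 48, 50]), (303, [43, 44, 49]), (308, [42, 44, 47]), (313, [79, 80, 83]), (318, [39, 64, 86]), (323, [41, 65, 91]), (328, [42, 69, 96])]
132 [(168, [77, 119, 159]), (173, [81, 82, 85]), (178, [172, 186, 187]), (183, [182, 186, 183]), (188, [168, 179, 179]), (193, [51, 53, 57]), (198, [91, 92, 96]), (203, [91, 91, 95]), (208, [93, 93, 97]), (213, [94, 94, 98]), (218, [92, 93, 96]), (223, [92, 90, 96]), (228, [92, 93, 97]), (233, [92, 92, 96]), (238, [69, 60, 60]), (243, [102, 101, 105]), (248, [83, 86, 91]), (253, [68, 60, 6
[... 399 characters left out ...]
139]), (183, [175, 168, 165]), (188, [155, 137, 133]), (193, [64, 66, 69]), (198, [90, 93, 96]), (203, [92, 95, 97]), (208, [90, 91, 95]), (213, [92, 93, 97]), (218, [95, 94, 99]), (223, [92, 92, 96]), (228, [94, 94, 98]), (233, [94, 93, 97]), (238, [84, 66, 67]), (243, [174, 166, 162]), (248, [171, 165, 162]), (253, [72, 53, 53]), (258, [93, 92, 95]), (263, [92, 92, 96]), (268, [92, 92, 96]), (273, [87, 88, 93]), (278, [187, 185, 185]), (283, [179, 185, 182]), (288, [149, 163, 171]), (293, [89, 91, 94]), (298, [85, 88, 92]), (303, [85, 87, 91]), (308, [51, 54, 59]), (313, [66, 89, 112]), (318, [72, 119, 162]), (323, [75, 122, 164]), (328, [74, 121, 164])]
[245.313 122.244] [283.31  125.581]
```

All three rests are in the tray (columns 183, 246 and 283), so I am handing the job in.

```bash
python3 -c "
from workcell import ctrl
print(ctrl.close_job())"
```

```text
the job is handed in; nothing more can be done
None
```

The whole sequence was carried out in the order asked and handed in at about 72 s of robot time; the final wrist and top pictures showed the three rests in the tray, the cover on the mat, the rod on its stand, the switch off and the brush rest lying in the blue crate.

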